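Turn the press's cutting block to a clean face and set up the next heel cut

ROBOT

A 7-joint arm with a two-finger parallel gripper is mounted at the origin on the work surface. World frame = base frame: x ahead of the robot, y to its left, z up, the work surface at z = 0. Lengths are in mm, angles in rad, forces in N, time in s.
With the tool pointing down it reaches from about 400 to 875 mm from the base axis. Payload 4.4 kg.
Tool frame: the origin (TCP) lies at the very end of the fingers, on their centre line; the grasp point (between the pads) lies 19 mm behind it; z points along the fingers, y is the direction in which the jaws open and shut (so a half turn about z gives the same grasp; the last joint's range is limited). The gripper opens to 85 mm and grips with 20 to 120 N. Pads are 22 mm wide; open, the fingers measure 114 mm over their backs; the gripper's body (76 mm by 85 mm) begins 54 mm behind the grasp point. The pads swing forward as they close: fully open they stand 13 mm farther back than shut.
Start: joints at [1.208, 0.628, 0.038, 1.517, -0.027, 0.996, -0.02], TCP at [190.128, -621.586, 231.313] pointing down, gripper open.
Joint ranges: [-3.06, 3.06], [-0.37, 2.12], [-1.25, 1.32], [0.18, 2.47], [-1.1, 4.24], [0.23, 1.98], [-2.94, 2.94]. Speed limits (rad/s): [2.57, 2.57, 3.14, 3.14, 3.14, 3.14, 3.14].

INTERFACE

Orientations are given as [roll, pitch, yaw] about the fixed x, y, z axes, in that order (R = Rz(yaw) Ry(pitch) Rx(roll)).
In Python, from cell import ctrl gives the robot as it stands. The module is installed in compiled form; this text tells all that it offers.
- The arm moves only by the tool step_arm, never from a script. Its argument "deltas" is a list that holds one entry, the list of rows, each a list of 7 numbers: the opening, from 0 (shut) to 1 (fully open), then the shift along the world's x, y, z in mm, then the turn, a rotation vector about the world's x, y, z in rad. In form: [[[grip, tx, ty, tz, rx, ry, rz], ...]]. A call has 1 to 10 rows; each row shifts and turns the commanded pose from where the row before left it; what a row does not reach is not made up. A row lasts 1/12 s, in which the tool goes at most 41.7 mm and 7.16 degrees, less where a joint would pass 70% of its speed; a pose out of reach is approached as far as the arm can. A call is refused whole if a number of a shift passes 41.7 or a number of a turn 0.125, either way. A call with a gripper value outside its range is refused whole. The fingers move at their own pace and stop on an object; the grip force is fixed at half the most. Time passes only in rows, so rows that do not move let the fingers close. It gives the time, the measured TCP pose, the force and the opening at its end, in the units of the state.
- ctrl.read_state(): the state, without advancing time (a new reading comes with each control period).
- ctrl.get_image(name): name is "scene" or "top"; returns (picture, depth): 400x640x3 uint8, red, green, blue; 400x640 float32, mm along the optical axis (not along the pixel's ray), 0 where there is no reading.
- ctrl.camera_info(name): a dict with "intrinsics" (3x3 intrinsics, pixels), "rvec" (rotation vector, rad) and "tvec" (3), from world to camera coordinates, as OpenCV has them. Camera axes: x right, y down, z forward; pixel columns grow to the right and rows downward; lengths in mm; the calibration is good to about 2 mm. A picture is of the moment at which its call begins. camera_info takes no time and is no camera call.
- ctrl.finish_job(): hands the job in, once; it reports no verdict.
The state is a dict: "clock": time; "qpos": joint angles; "qd": joint speeds; "tau": joint torques, N m; "eef_pos": TCP position; "tool_rot": TCP orientation; "force": force on the tool from outside, world axes, zero at the start; "torque": the same for the moment, N m; "width": finger opening in mm.
Only numpy, scipy, OpenCV 4.12 (cv2) and the standard library are available. Lean on these libraries where they do the work, as an engineer would, in place of code of your own. Each camera call takes 0.05 s, during which the arm holds its last target.

TASK

Get the hand press ready for the next heel: take the finished heel (brown, black on top) off the beech cutting block and let it slide down the empty middle lane of the slanted rack to the stop, then push the block against the front edge of the press bed, tip it forward onto the bed so that the clean face now towards you comes up, and push it fully home, square against the stop rail. Then set the steel heel die down gently, flat in the middle of the clean face under the ram, cutting edge down as it lies now, and let go. Do not knock the press head, toss the heel, or disturb the other things on the bench or the two heels already in the rack.

Things in the scene. Friction and masses are not known exactly. Their poses are not given: they have to be found in the camera images.
- press: Green iron hand press, fixed; place and yaw vary. Origin: middle of the bed's front edge at bench level; x into the press, y along the edge, z up. Bed: flat plate 14 mm thick, 190 wide (y); its square front edge is the fence to tip the block against. Steel stop rail across the bed (130 long, 14 high), near face at x = 140 mm. Column from x = 175, 56 wide.
- press_head: The press's fixed head; origin and axes as press. Round platen, radius 25 mm, centred at x = 103, y = 0, underside 191 mm above the bench; ram above it; casting from 219 to 325 mm up, front at x = 70 mm, 74 wide. Lever at y = -72, above 240 mm. It overhangs the back half of the home block: a tool pointing straight down would strike it when setting the die.
- block: Beech block 90 (x) x 120 (y) x 100 mm (z), 0.8 kg, too wide to grasp; 10 to 35 mm short of the bed, a little askew. Origin: underside centre at start. z: worn face, up at start; -x: clean face. Pushed 30 mm up it slides (friction 0.6), pushed high it topples. It turns about the bed's front top edge, falls over by itself past some 50 degrees, then lies 90 tall, 100 deep, 14 overhanging the edge.
- heel: Finished heel, brown stacked leather with a black top piece, D-shaped: 66 mm long (x, straight edge at -x, round end at +x), 58 mm wide (y, sides straight from x = -33 to 4 mm), 24 mm thick, 90 g. Origin: centre of its underside. Lies flat on top of the block. Either end may go first into the rack.
- rack_slide: Slippery steel slide of the fixed grey slanted rack, 30 degree slope, friction 0.25. Origin: on its surface at the foot of the middle lane, 20 mm above the bench, at the stop (28 high). x up the slope (200 long), y across, z off it. Lanes at y = -68, 0, 68 mm, 64 wide inside, ribs 4 wide, 9 high. Heels at the stop fill the outer lanes to x = 66: open fingers fit at the middle lane only above that.
- stock_left: Dark heel of the same size as the finished one, lying in the outer lane at y = +68 mm of the slide. Leave it.
- stock_right: Light brown heel of the same size, in the outer lane at y = -68 mm of the slide. Leave it.
- die: Heel cutting die of 3 mm steel strip, yellow upper rim, D-shaped: 66 mm long (x, straight wall at -x, round end at +x), 58 wide outside (y, walls straight from x = -33 to 4 mm), 32 tall, 0.26 kg, a cross bar inside. Origin: centre of its underside, the cutting edge. On the bench left of the press; die, tin and nail box change places.
- tin: Round polish tin, black with a brass-coloured lid, 77 mm across, 23 mm tall, on the bench. Origin: centre of its underside. Leave it.
- nail_box: Small cardboard nail box, 72 x 52 x 22 mm, with blue-grey lid. Origin: centre of its underside. Leave it.
- awl: Wooden-handled awl with a flat steel blade, 150 mm long (x, blade at +x), 26 mm thick, lying left of the press. Origin: under its middle. Leave it.
- brush: Shoe brush, 170 (x) x 50 x 40 mm, lying bristles down to the right of the press. Origin: centre of its underside. Leave it.
- glue_jar: Amber jar with black cap, 64 mm across, 85 mm tall, left of the press. Origin: centre of its underside. Leave it.
Things that resemble listed ones, but are neither listed nor needed, are in the scene too. What is shaped like the die but pink or purple is not meant.

How it is judged (in metres and radians):
On the way, in this order (a step that is already met when the one before it is completed fails the run):
1. the finished heel lies released at the stop of the rack's middle lane (x of heel in the frame of rack_slide below 0.039 m and y of heel in the frame of rack_slide between -0.008 and 0.008 m and angle between the z axis of heel and the z axis of rack_slide, either way round below 0.12 rad and linear speed of heel below 0.02 m/s and contact force between heel and the fingers below 0.05 N), for 0.2 s.
2. the block lies on the press bed, clean face up, home and square against the stop rail (angle between block's own x axis and vertical above 3.05 rad and x of block in the frame of press between 0.035 and 0.044 m and angle between the z axis of block and the x axis of press, either way round below 0.08 rad and linear speed of block below 0.02 m/s), for 0.2 s.
At the end, for the whole second after the job is handed in: All at rest: the heel flat at the stop of the middle lane (6 mm); the block on the bed, clean face up, within 5 mm of the stop rail, square to 4.5 degrees, 35 mm of the bed's middle; the die flat on the clean face, edge down, within 18 mm (front to back) and 20 mm (sideways) of its middle (x of heel in the frame of rack_slide below 0.039 m and y of heel in the frame of rack_slide between -0.008 and 0.008 m and angle between the z axis of heel and the z axis of rack_slide, either way round below 0.12 rad and angle between block's own x axis and vertical above 3.05 rad and x of block in the frame of press between 0.035 and 0.044 m and angle between the z axis of block and the x axis of press, either way round below 0.08 rad and y of block in the frame of press between -0.035 and 0.035 m and angle between die's own z axis and vertical below 0.06 rad and height (world z) of die between 0.099 and 0.109 m and x of die in the frame of press between 0.072 and 0.108 m and y of die in the frame of block between -0.02 and 0.02 m and linear speed of each of die, block, heel below 0.01 m/s); the robot touches nothing.
It fails at once if the press head is knocked by the robot or by what it carries (contact force between any of the arm, the fingers, die and press_head above 5 N).
It fails at once if the die is dropped (falls free by more than about 20 mm) (contact force between die and the fingers below 0.05 N and linear speed of die above 0.6 m/s).
It fails at once if the heel is tossed or dropped (flies free at more than 1.2 m/s) (contact force between heel and the fingers below 0.05 N and linear speed of heel above 1.2 m/s).
It fails at once if a heel already in the rack is moved by more than 12 mm (distance of any of stock_left, stock_right from where it was at the start of the episode above 0.012 m).
It fails at once if something else on the bench is moved by more than 20 mm (distance of any of tin, nail_box, awl, brush, glue_jar from where it was at the start of the episode above 0.02 m).
It also fails if it takes over 66 s, if anything falls off the work surface, if the arm or the gripper's body presses on something with over 40 N, if the wrist force passes 120 N, or if a joint passes its speed limit or range.

## Working session

There is one attempt and no reset: what is moved stays moved. The work goes in short steps, Python scripts to look and compute and a tool call to move; the robot and the scene stay as the last step left them, time stands still between calls to the robot, and variables do not carry over. Pictures are saved under pics/ and viewed, and the job is handed in when it is done.

Besides the shell and the picture viewer there is one more tool, called as name(argument=value, ...) on one line, values as JSON. step_arm: Moves the arm, as the interface text tells. Its arguments: {"type":"object","properties":{"deltas":{"type":"array"}},"required":["deltas"]}

```bash
mkdir -p pics; cat > h.py <<'E'
import numpy as np, cv2
from cell import ctrl
def cam(n):
    i=ctrl.camera_info(n); K=np.array(i["intrinsics"],float); R=cv2.Rodrigues(np.array(i["rvec"],float))[0]; t=np.array(i["tvec"],float).ravel()
    return K,R,t
def ray(n,u,v,z):
    K,R,t=cam(n); d=R.T@np.linalg.inv(K)@np.array([u,v,1.]); c=-R.T@t
    return c+d*(z-c[2])/d[2]
def pts(n,dep):
    K,R,t=cam(n); h,w=dep.shape; u,v=np.meshgrid(np.arange(w),np.arange(h))
    p=np.stack([(u-K[0,2])/K[0,0]*dep,(v-K[1,2])/K[1,1]*dep,dep],-1)
    return (p-t)@R
def proj(n,P):
    K,R,t=cam(n); q=(np.atleast_2d(P)@R.T+t)@K.T; return q[:,:2]/q[:,2:]
def snap(n,tag):
    a,d=ctrl.get_image(n); a=np.array(a); d=np.array(d); cv2.imwrite(f'pics/{tag}.png',a[:,:,::-1]); np.savez(f'pics/{tag}.npz',a=a,d=d); return a,d
E
python3 - <<'E'
from h import *
for n in('scene','top'):
    snap(n,n+'0'); K,R,t=cam(n); print(n,K.tolist(),(-R.T@t).round(),R.round(2).tolist())
s=ctrl.read_state(); print({k:np.round(v,3) for k,v in s.items()})
E
```

```text
scene [[384.139715604995, 0.0, 328.0176112024382], [0.0, 384.139715604995, 199.25360490440653], [0.0, 0.0, 1.0]] [ 32. 741. 888.] [[-0.82, -0.57, -0.0], [-0.4, 0.58, -0.71], [0.41, -0.58, -0.71]]
top [[484.0086025850841, 0.0, 310.83373557983526], [0.0, 484.0086025850841, 195.22623319261947], [0.0, 0.0, 1.0]] [ 275.   75. 1619.] [[-0.03, -1.0, 0.0], [-0.99, 0.03, -0.14], [0.14, -0.01, -0.99]]
{'clock': np.float64(0.1), 'qpos': array([ 1.208,  0.629,  0.038,  1.518, -0.027,  0.996, -0.02 ]), 'qd': array([ 0.002, -0.002,  0.   , -0.003,  0.   , -0.   ,  0.002]), 'tau': array([ 3.0000e-03, -5.6453e+01,  1.2310e+00, -1.9397e+01,  1.1000e-02,
        5.0000e-03, -0.0000e+00]), 'eef_pos': array([ 189.966, -621.039,  230.464]), 'tool_rot': array([-3.14 , -0.   ,  0.297]), 'force': array([-1.497, -0.584,  0.41 ]), 'torque': array([-0.031,  0.026, -0.02 ]), 'width': np.float64(85.259)}
```

View pics/scene0.png

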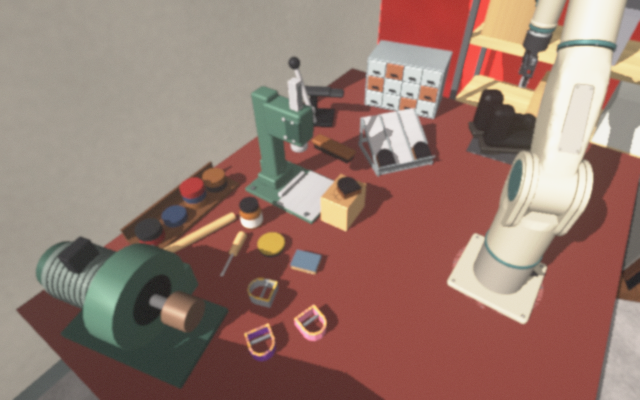

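View pics/top0.png

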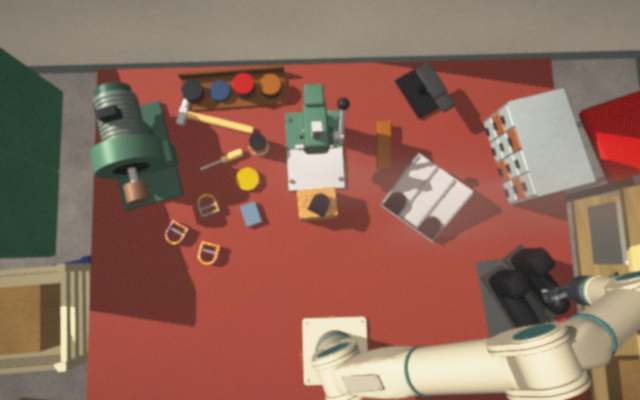

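```bash
python3 - <<'E'
from h import *
a=np.load('pics/top0.npz')['a']; b=np.load('pics/scene0.npz')['a']
r=lambda im,x0,y0,x1,y1,f:cv2.resize(im[y0:y1,x0:x1],None,fx=f,fy=f,interpolation=cv2.INTER_CUBIC)[:,:,::-1]
cv2.imwrite('pics/c1.png',r(a,280,120,480,250,4))
cv2.imwrite('pics/c2.png',r(a,150,160,280,270,5))
cv2.imwrite('pics/c3.png',r(b,240,90,440,240,4))
E
```

```text
(no output)
```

View pics/c1.png

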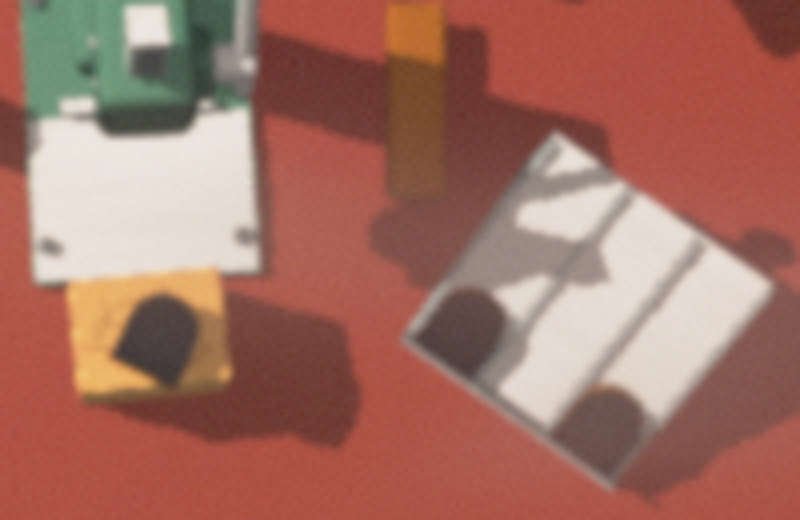

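View pics/c2.png

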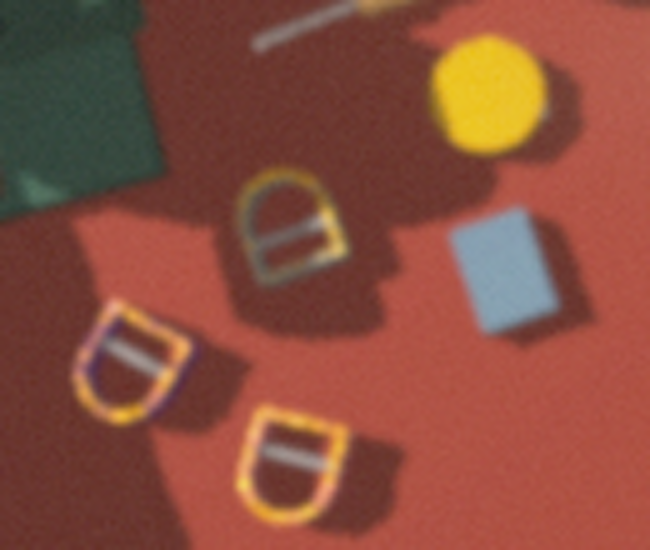

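View pics/c3.png

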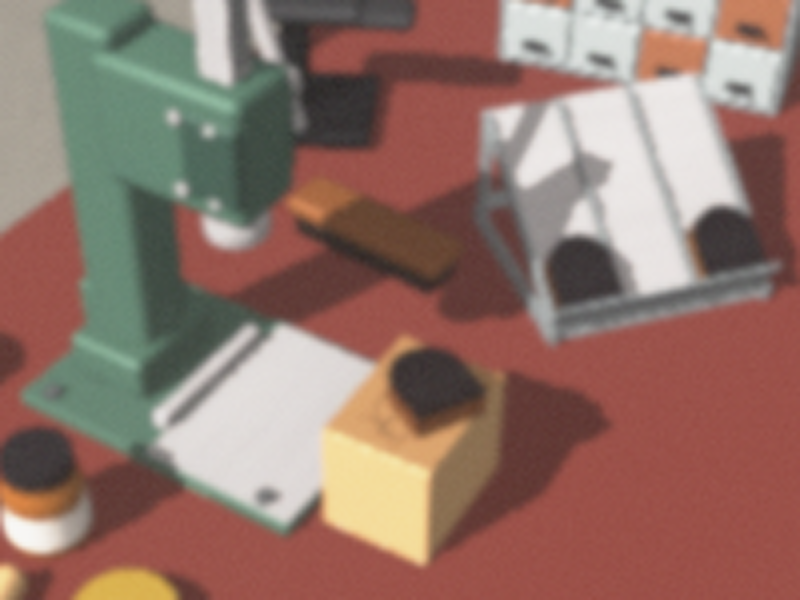

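```bash
python3 - <<'E'
from h import *
for n in('top','scene'):
    f=np.load(f'pics/{n}0.npz'); a,d=f['a'],f['d']; P=pts(n,d); hsv=cv2.cvtColor(a,cv2.COLOR_RGB2HSV).astype(int)
    ok=d>0; X,Y,Z=P[...,0],P[...,1],P[...,2]
    print(n,'bench z',np.median(Z[ok&(abs(Z)<20)]))
    def rect(m,l):
        q=P[m]; 
        if len(q)<10: print(l,len(q));return
        (c,s,an)=cv2.minAreaRect(q[:,:2].astype(np.float32)); print(l,len(q),'c',np.round(c,1),'s',np.round(s,1),'ang',round(an,1),'z',np.percentile(q[:,2],[5,50,95]).round(1),'med',np.median(q[:,:2],0).round(1), 'box',cv2.boxPoints((c,s,an)).round(0).tolist())
    uu,vv=np.meshgrid(np.arange(640),np.arange(400))
    reg=(lambda x0,y0,x1,y1:(uu>=x0)&(uu<x1)&(vv>=y0)&(vv<y1)&ok)
    B=reg(285,175,350,230) if n=='top' else reg(310,165,375,235)
    rect(B&(Z>92)&(Z<108),'blocktop'); rect(B&(Z>116)&(Z<132),'heel')
    if n=='top':
        rect(reg(280,140,350,200)&(Z>8)&(Z<20),'bed'); rect(reg(190,190,225,222)&(Z>15),'die'); rect(reg(235,200,265,230)&(Z>12),'nail'); rect(reg(232,165,262,192)&(Z>12),'tin')
        m=reg(380,150,475,245)&(Z>15)
        rect(m,'rack')
    else:
        rect(reg(240,270,285,310)&(Z>15),'die')
        m=reg(355,105,440,175)&(Z>15)&(Z<200)
    q=P[m]; A=np.c_[q[:,:2],np.ones(len(q))]; w=np.ones(len(q),bool)
    for _ in range(8):
        c=np.linalg.lstsq(A[w],q[w,2],rcond=None)[0]; w=abs(A@c-q[:,2])<max(4,1.5*np.std((A@c-q[:,2])[w]) if _<4 else 4)
    print('rackplane',c,w.sum(),len(q),'slope',np.degrees(np.arctan(np.hypot(c[0],c[1]))),'az',np.degrees(np.arctan2(c[1],c[0])))
E
```

```text
top bench z 0.8312445886077167
blocktop 696 c [468.5  45.3] s [ 95.2 120.2] ang 4.4 z [ 94.8 100.3 105.7] med [478.2  62.1] box [[416.0, 102.0], [426.0, -18.0], [521.0, -11.0], [511.0, 109.0]]
heel 352 c [462.9  36.6] s [57.1 66.1] ang 61.9 z [118.5 124.  129.1] med [460.2  37.8] box [[420.0, 27.0], [479.0, -4.0], [505.0, 46.0], [447.0, 77.0]]
bed 2017 c [599.1  48.5] s [230.9 193.3] ang 88.2 z [ 9.3 14.6 19. ] med [596.3  49.9] box [[499.0, -64.0], [692.0, -70.0], [699.0, 161.0], [506.0, 167.0]]
die 138 c [482.  407.6] s [65.5 59.9] ang 19.6 z [17.4 28.8 36.7] med [474.7 408.9] box [[441.0, 425.0], [461.0, 368.0], [523.0, 390.0], [503.0, 447.0]]
nail 339 c [447.6 265.7] s [71.5 51.9] ang 18.4 z [16.3 22.7 28.3] med [446.8 265.2] box [[405.0, 279.0], [422.0, 230.0], [490.0, 252.0], [473.0, 302.0]]
tin 412 c [565.2 275.7] s [75.8 73.6] ang 43.8 z [17.2 23.2 29.1] med [564.4 274.3] box [[512.0, 276.0], [563.0, 223.0], [618.0, 275.0], [567.0, 328.0]]
rack 4510 c [ 486.6 -290.5] s [382.6 196.5] ang 52.1 z [ 32.   69.3 118. ] med [ 482.2 -302. ] box [[292.0, -381.0], [447.0, -502.0], [682.0, -200.0], [526.0, -79.0]]
rackplane [   0.44161002   -0.34406086 -246.39508444] 2087 4510 slope 29.24092999934699 az -37.92235790220981
scene bench z 0.3224294197122342
blocktop 550 c [466.5  45.5] s [ 95.9 121.3] ang 4.1 z [ 94.5 100.  103.3] med [464.4  76.1] box [[414.0, 103.0], [423.0, -18.0], [519.0, -12.0], [510.0, 109.0]]
heel 327 c [461.2  36.4] s [60.  68.1] ang 60.1 z [119.  123.9 126.6] med [456.9  39.5] box [[417.0, 27.0], [476.0, -7.0], [506.0, 46.0], [447.0, 79.0]]
die 330 c [480.8 406.7] s [66.2 60.7] ang 19.2 z [16.5 26.6 33.5] med [474.2 404.9] box [[440.0, 424.0], [460.0, 367.0], [522.0, 389.0], [502.0, 446.0]]
rackplane [   0.3752598    -0.27803445 -189.94336581] 1145 3572 slope 25.0342904755739 az -36.53518765744864
```

```bash
cat > rack.py <<'E'
from h import *
from scipy.optimize import least_squares
def fit(n,f):
    f=np.load(f); a,d=f['a'],f['d']; P=pts(n,d); hsv=cv2.cvtColor(a,cv2.COLOR_RGB2HSV).astype(int)
    uu,vv=np.meshgrid(np.arange(640),np.arange(400))
    reg=(uu>375)&(uu<480)&(vv>148)&(vv<245) if n=='top' else (uu>355)&(uu<440)&(vv>105)&(vv<175)
    w=reg&(d>0)&(hsv[...,1]<60)&(hsv[...,2]>110)
    w=cv2.erode(w.astype(np.uint8),np.ones((3,3)))>0
    q=P[w]; A=np.c_[q[:,:2],np.ones(len(q))]
    r=least_squares(lambda c:(A@c-q[:,2]),[.44,-.34,-246],loss='soft_l1',f_scale=2).x
    res=(A@r-q[:,2])
    print(n,len(q),r,'slope',np.degrees(np.arctan(np.hypot(r[0],r[1]))),'az',np.degrees(np.arctan2(r[1],r[0])),'std',res.std())
    # heel tops: dark
    k=reg&(d>0)&(hsv[...,2]<85)
    nrm=np.array([-r[0],-r[1],1]); nrm/=np.linalg.norm(nrm)
    h=(P-np.array([0,0,r[2]]))@nrm
    k&=(h>15)&(h<32)
    az=np.arctan2(r[1],r[0]); up=np.array([np.cos(az),np.sin(az),0]); up=up-nrm*(up@nrm); up/=np.linalg.norm(up); yy=np.cross(nrm,up)
    lab=cv2.connectedComponentsWithStats(k.astype(np.uint8))
    for i in range(1,lab[0]):
        if lab[2][i,4]>60:
            p=P[lab[1]==i]; 
            (c,s,an)=cv2.minAreaRect(np.c_[p@up,p@yy].astype(np.float32)); print('heel',lab[2][i,4],lab[3][i].round(),'mean',p.mean(0).round(1),'uv',np.round(c,1),np.round(s,1),round(an,1),'h',np.median(h[lab[1]==i]).round(1))
    return r
if __name__=='__main__':
    fit('top','pics/top0.npz'); fit('scene','pics/scene0.npz')
    # press bed edges
    f=np.load('pics/top0.npz'); a=f['a']; g=a[...,1].astype(float)
    g=cv2.GaussianBlur(g,(0,0),1)
    # front edge: columns 291..297 and 338..344 ; green channel transition bed->bench/block
    def col(u,v0,v1):
        p=g[v0:v1,u]; dd=np.diff(p); i=np.argmin(dd); 
        j=slice(max(0,i-2),i+3); w=-dd[j]; return v0+.5+np.sum(np.arange(len(dd))[j]*w)/w.sum()
    def row(v,u0,u1,s):
        p=g[v,u0:u1]; dd=s*np.diff(p); i=np.argmax(dd); j=slice(max(0,i-2),i+3); w=dd[j]; return u0+.5+np.sum(np.arange(len(dd))[j]*w)/w.sum()
    F=[(u,col(u,180,198)) for u in list(range(290,297))+list(range(338,344))]
    print('front px',np.round(F[::3],1).tolist())
    Pf=np.array([ray('top',u,v,14) for u,v in F])
    k=np.polyfit(Pf[:,1],Pf[:,0],1); print('front x=',k,'yaw',np.degrees(np.arctan(-k[0])),'res',np.std(Pf[:,0]-np.polyval(k,Pf[:,1])))
    L=np.array([ray('top',row(v,280,296,1),v,14) for v in range(152,186)]); Rr=np.array([ray('top',row(v,338,354,-1),v,14) for v in range(152,186)])
    for e in (L,Rr):
        k2=np.polyfit(e[:,0],e[:,1],1); print('side y=',k2,'yaw',np.degrees(np.arctan(k2[0])),np.std(e[:,1]-np.polyval(k2,e[:,0])), 'y at x=520',np.polyval(k2,520),'600',np.polyval(k2,600))
E
python3 rack.py
```

```text
top 3083 [   0.4543795    -0.35131009 -255.25305941] slope 29.87096476481103 az -37.70992184862467 std 4.855494770041654
scene 2444 [   0.43147      -0.29049451 -224.96335767] slope 27.481083552449743 az -33.951081729754556 std 41.31948010312348
heel 206 [422. 150.] mean [ 380.7 -318.6   56.7] uv [465.7 -52.9] [59.3 52.6] 85.8 h 21.8
heel 185 [385. 157.] mean [ 465.3 -210.    57.6] uv [475.3  85.9] [54.3 54.3] 88.0 h 18.1
front px [[290.0, 190.3], [293.0, 190.2], [296.0, 189.6], [340.0, 187.4], [343.0, 187.4]]
front x= [-2.66375346e-02  5.27642509e+02] yaw 1.5258574826707647 res 0.4358726158936409
side y= [-4.17894184e-02  1.63773949e+02] yaw -2.392964962817228 2.1798082587552883 y at x=520 142.0434513766582 600 138.70029790292102
side y= [-2.39388839e-03 -4.82207784e+01] yaw -0.1371594391912226 3.714655824302626 y at x=520 -49.46560031997058 600 -49.65711139092632
```

```bash
python3 - <<'E'
from h import *
import math
f=np.load('pics/top0.npz'); a,d=f['a'],f['d']; hsv=cv2.cvtColor(a,cv2.COLOR_RGB2HSV).astype(int); P=pts('top',d)
uu,vv=np.meshgrid(np.arange(640),np.arange(400)); reg=(uu>375)&(uu<480)&(vv>148)&(vv<245)&(d>0)
az=math.radians(-37.7); th=math.radians(30)
up=np.array([math.cos(az)*math.cos(th),math.sin(az)*math.cos(th),math.sin(th)]); yy=np.array([-math.sin(az),math.cos(az),0]); n=np.cross(up,yy)
# white mask of slide
w=reg&(hsv[...,1]<60)&(hsv[...,2]>170); h=P@n; h0=np.median(h[w]); print('h0',h0)
print('across lit range', np.percentile((P@yy)[w],[1,99]),'up',np.percentile((P@up)[w],[1,99]))
hh=h-h0
k=reg&(hsv[...,2]<110)&(hh>13)&(hh<34)
lab=cv2.connectedComponentsWithStats(k.astype(np.uint8))
for i in range(1,lab[0]):
    if lab[2][i,4]>60:
        p=P[lab[1]==i]; c,s,an=cv2.minAreaRect(np.c_[p@up,p@yy].astype(np.float32)); print(lab[2][i,4],lab[3][i].round(),'uv',np.round(c,1),np.round(s,1),round(an,1),np.median(hh[lab[1]==i]).round(1))
# whole rack extents
m=reg&(hsv[...,1]<70)&(abs(hh)<14)&(hsv[...,2]>90)
c,s,an=cv2.minAreaRect(np.c_[(P@up)[m],(P@yy)[m]].astype(np.float32)); print('all',c,s,an)
# rib: raised pixels residual vs across
v=(P@yy)[m]; u=(P@up)[m]; r=hh[m]; sel=(u>c[0]-30)&(u<c[0]+80)
for b in np.arange(c[1]-105,c[1]+106,6):
    q=sel&(abs(v-b)<3)
    print(round(b-c[1]),q.sum(),np.round(np.median(r[q]),1) if q.sum()>5 else '',end=' | ')
print()
g=cv2.cvtColor(a,cv2.COLOR_RGB2GRAY).astype(float); gv=g[m]
for b in np.arange(c[1]-105,c[1]+106,3):
    q=sel&(abs(v-b)<1.5)
    print(round(b-c[1]),np.round(np.median(gv[q])) if q.sum()>5 else '',end=' | ')
r2=lambda im,x0,y0,x1,y1,f:cv2.resize(im[y0:y1,x0:x1],None,fx=f,fy=f,interpolation=cv2.INTER_CUBIC)[:,:,::-1]
cv2.imwrite('pics/c4.png',r2(a,275,130,360,225,6)); cv2.imwrite('pics/c5.png',r2(a,375,148,480,248,6))
E
```

```text
h0 -222.72679931545292
across lit range [-51.95545605 140.96414357] up [433.46835541 629.38721746]
293 [395. 203.] uv [462.5 117.1] [65.1 55.2] 0.8 23.7
218 [430. 228.] uv [461.  -21.2] [53.9 55.4] 87.3 23.2
all (527.9119873046875, 48.86429977416992) (207.19406127929688, 210.73963928222656) 0.15006189048290253
-105 10 7.6 | -99 81 3.6 | -93 64 -0.1 | -87 60 -0.6 | -81 65 1.1 | -75 66 -0.4 | -69 63 0.2 | -63 66 -0.0 | -57 63 -0.1 | -51 63 0.5 | -45 64 -1.1 | -39 60 -0.3 | -33 65 6.1 | -27 63 -0.9 | -21 62 1.2 | -15 68 -0.6 | -9 61 -1.1 | -3 61 -1.0 | 3 64 0.1 | 9 63 -1.0 | 15 65 -0.5 | 21 64 -1.3 | 27 61 -1.8 | 33 53 5.5 | 39 69 1.9 | 45 64 -0.6 | 51 62 -0.7 | 57 62 -0.7 | 63 64 -0.3 | 69 62 -0.0 | 75 64 -0.6 | 81 60 -0.6 | 87 64 -1.7 | 93 62 0.2 | 99 58 1.4 | 105 35 9.2 | 
-105  | -102 160.0 | -99 191.0 | -96 210.0 | -93 216.0 | -90 218.0 | -87 218.0 | -84 218.0 | -81 219.0 | -78 218.0 | -75 218.0 | -72 219.0 | -69 218.0 | -66 220.0 | -63 219.0 | -60 220.0 | -57 219.0 | -54 220.0 | -51 219.0 | -48 214.0 | -45 197.0 | -42 169.0 | -39 160.0 | -36 168.0 | -33 182.0 | -30 201.0 | -27 218.0 | -24 221.0 | -21 222.0 | -18 222.0 | -15 222.0 | -12 222.0 | -9 222.0 | -6 222.0 | -3 222.0 | 0 222.0 | 3 221.0 | 6 221.0 | 9 221.0 | 12 220.0 | 15 220.0 | 18 218.0 | 21 206.0 | 24 175.0 | 27 159.0 | 30 157.0 | 33 168.0 | 36 180.0 | 39 203.0 | 42 216.0 | 45 218.0 | 48 217.0 | 51 213.0 | 54 208.0 | 57 180.0 | 60 195.0 | 63 176.0 | 66 163.0 | 69 147.0 | 72 145.0 | 75 144.0 | 78 144.0 | 81 143.0 | 84 143.0 | 87 144.0 | 90 144.0 | 93 142.0 | 96 140.0 | 99 136.0 | 102 127.0 | 105 119.0 |
```

View pics/c4.png

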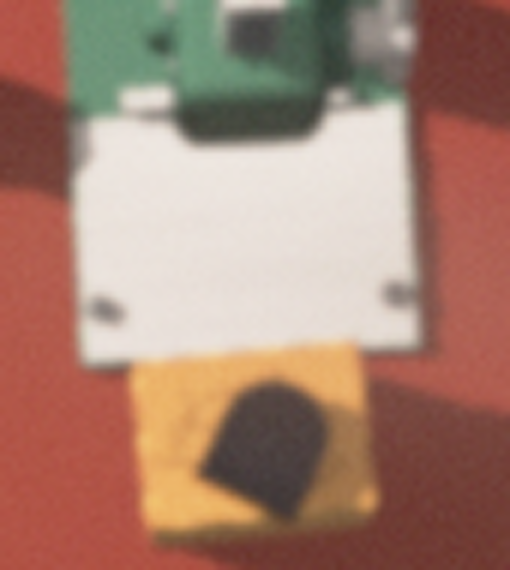

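View pics/c5.png

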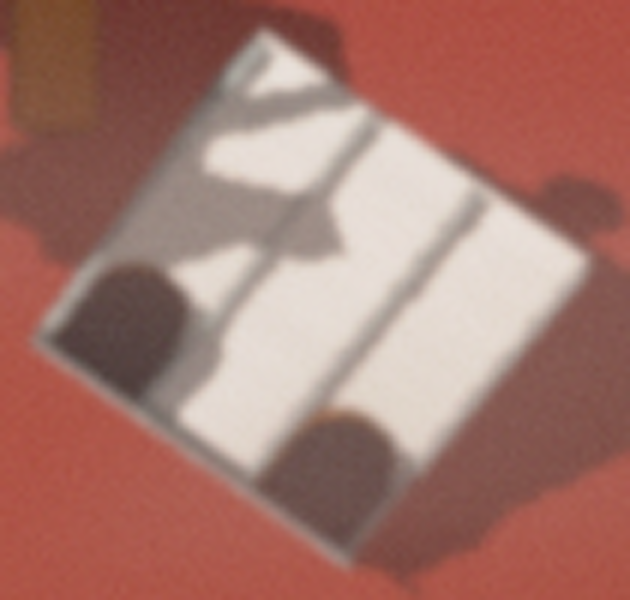

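step_arm(deltas=[[[1,28,27,0,0,0,0.117],[1,28,27,0,0,0,0.117],[1,28,27,0,0,0,0.117],[1,28,27,0,0,0,0.117],[1,28,27,0,0,0,0.117],[1,28,27,0,0,0,0.117],[1,28,27,0,0,0,0.117],[1,28,27,0,0,0,0.117],[1,28,27,0,0,0,0.117],[1,28,27,0,0,0,0.117]]])

```text
clock: 0.93
eef_pos: [470.9, -350.1, 231.1]
tool_rot: [-3.141, -0.0, 1.472]
force: [0.3, 0.1, 0.3]
width: 85.8
```

step_arm(deltas=[[[1,-1.7,39,-4,0,0,0.117],[1,-1.7,39,-4,0,0,0.117],[1,-1.7,39,-4,0,0,0.117],[1,-1.7,39,-4,0,0,0.117],[1,-1.7,39,-4,0,0,0.117],[1,-1.7,39,-4,0,0,0.117],[1,-1.7,39,-4,0,0,0.117],[1,-1.7,39,-4,0,0,0.117],[1,-1.7,39,-4,0,0,0.117],[1,-1.7,39,-4,0,0,0.11]]])

```text
clock: 1.77
eef_pos: [452.6, 39.9, 191.1]
tool_rot: [-3.141, -0.0, 2.635]
force: [-0.1, 0.4, -0.0]
width: 84.9
```

step_arm(deltas=[[[1,0,0.5,-15,0,0,0],[1,0,0.5,-15,0,0,0],[1,0,0,-15,0,0,0],[1,0,0,-10,0,0,0],[1,0,0,0,0,0,0]]])

```text
clock: 2.18
eef_pos: [451.7, 39.1, 134.6]
tool_rot: [-3.139, -0.003, 2.63]
force: [-0.3, -0.2, -0.1]
width: 85.6
```

```bash
python3 - <<'E'
from h import *
a,d=snap('scene','s1'); b,_=snap('top','t1')
r=lambda im,x0,y0,x1,y1,f:cv2.resize(im[y0:y1,x0:x1],None,fx=f,fy=f,interpolation=cv2.INTER_CUBIC)[:,:,::-1]
cv2.imwrite('pics/c6.png',np.vstack([r(a,290,110,420,230,5)]))
s=ctrl.read_state(); print(np.round(s['qpos'],3),s['eef_pos'])
E
```

```text
[ 0.227  0.56  -0.537  2.129  0.517  0.582  0.375] [453.01935751  39.37290265 136.23904806]
```

View pics/c6.png

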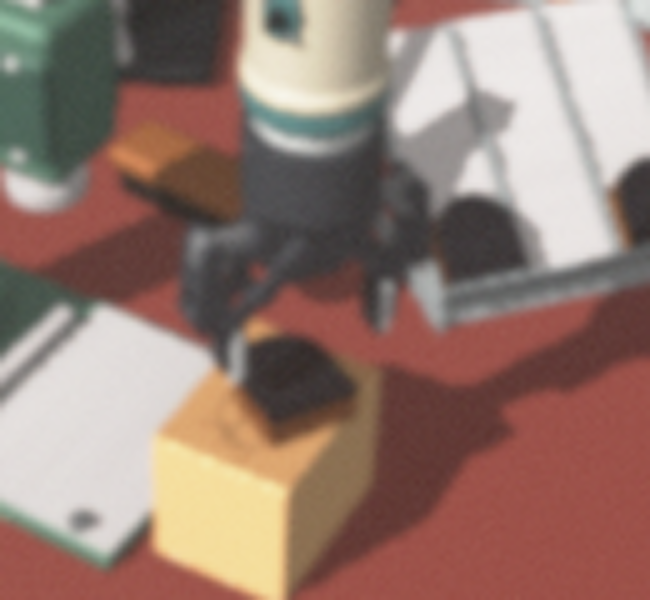

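step_arm(deltas=[[[1,0,0.5,-14,0,0,0],[1,0,0.5,-13,0,0,0],[1,0,0,0,0,0,0],[0,0,0,0,0,0,0],[0,0,0,0,0,0,0],[0,0,0,0,0,0,0],[0,0,0,0,0,0,0],[0,0,0,0,0,0,0]]])

```text
clock: 2.95
eef_pos: [454.0, 40.6, 110.8]
tool_rot: [3.14, 0.002, 2.63]
force: [-0.7, -0.1, 8.1]
width: 56.2
```

```bash
python3 - <<'E'
from h import *
a,d=snap('scene','s2')
r=lambda im,x0,y0,x1,y1,f:cv2.resize(im[y0:y1,x0:x1],None,fx=f,fy=f,interpolation=cv2.INTER_CUBIC)[:,:,::-1]
cv2.imwrite('pics/c7.png',np.vstack([r(a,290,110,420,230,5)]))
s=ctrl.read_state(); print(np.round(s['qpos'],3),s['eef_pos'])
E
```

```text
[ 0.186  0.601 -0.487  2.149  0.57   0.515  0.326] [453.9687961   40.59292383 110.82446228]
```

View pics/c7.png

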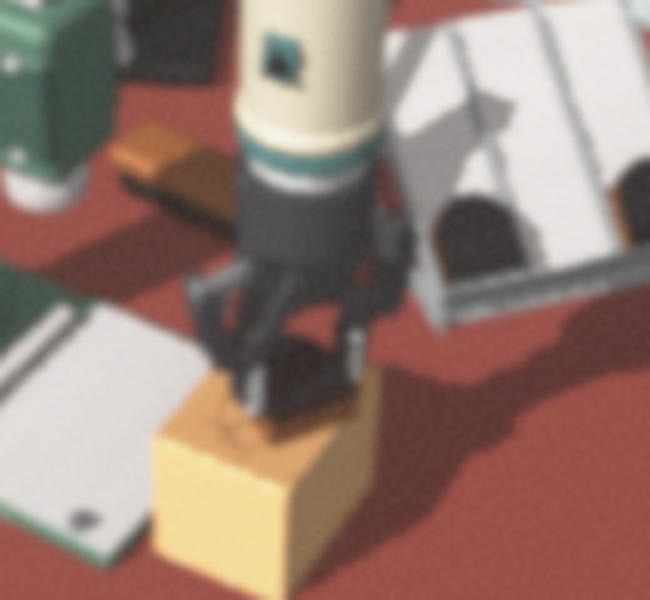

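```bash
cat >> h.py <<'E'
import math
from scipy.spatial.transform import Rotation as Ro
az=math.radians(-37.7); th=math.radians(30)
UP=np.array([math.cos(az)*math.cos(th),math.sin(az)*math.cos(th),math.sin(th)]); YY=np.array([-math.sin(az),math.cos(az),0]); NN=np.cross(UP,YY)
RO=428*UP+48.5*YY-222.7*NN
def rk(x,y,z): return RO+x*UP+y*YY+z*NN
def go(P,Rd):
    s=ctrl.read_state(); R=Ro.from_euler('xyz',s['tool_rot']); print('dp',(np.array(P)-s['eef_pos']).round(1),'rv',(Ro.from_matrix(Rd)*R.inv()).as_rotvec().round(3))
E
python3 - <<'E'
from h import *
print(RO,rk(95,0,13),rk(95,0,100)); go(rk(95,0,100),np.c_[-UP,YY,-NN])
E
```

```text
[ 411.03582472 -256.38711799   21.13614258] [ 470.98874132 -302.72399766   79.89447283] [ 436.57051764 -276.12257141  155.23868296]
dp [ -17.4 -316.7   44.4] rv [-0.289 -0.434 -0.144]
```

step_arm(deltas=[[[0,0,0,5,0,0,0],[0,0,0,20,0,0,0],[0,0,0,30,0,0,0],[0,0,0,30,0,0,0]]])

```text
clock: 3.33
eef_pos: [452.3, 40.5, 195.5]
tool_rot: [-3.141, -0.002, 2.63]
force: [0.8, -0.4, -0.9]
width: 56.1
```

step_arm(deltas=[[[0,-1.6,-31.6,-2,-0.029,-0.0434,-0.0144],[0,-1.6,-31.6,-2,-0.029,-0.0434,-0.0144],[0,-1.6,-31.6,-2,-0.029,-0.0434,-0.0144],[0,-1.6,-31.6,-2,-0.029,-0.0434,-0.0144],[0,-1.6,-31.6,-2,-0.029,-0.0434,-0.0144],[0,-1.6,-31.6,-2,-0.029,-0.0434,-0.0144],[0,-1.6,-31.6,-2,-0.029,-0.0434,-0.0144],[0,-1.6,-31.6,-2,-0.029,-0.0434,-0.0144],[0,-1.6,-31.6,-2,-0.029,-0.0434,-0.0144],[0,-1.6,-31.6,-2,-0.029,-0.0434,-0.0144]]])

```text
clock: 4.17
eef_pos: [440.4, -220.8, 179.3]
tool_rot: [-3.12, 0.429, 2.512]
force: [0.1, -0.2, -0.2]
width: 56.5
```

```bash
python3 - <<'E'
from h import *
go(rk(95,0,40),np.c_[-UP,YY,-NN])
E
```

```text
dp [ 19.9 -73.7 -76. ] rv [-0.041 -0.087 -0.019]
```

step_arm(deltas=[[[0,3.3,-18,-5,-0.007,-0.0145,-0.003],[0,3.3,-18,-5,-0.007,-0.0145,-0.003],[0,3.3,-18,-6,-0.007,-0.0145,-0.003],[0,3.3,-10,-20,-0.007,-0.0145,-0.003],[0,3.3,-10,-20,-0.007,-0.0145,-0.003],[0,3.4,0,-20,-0.007,-0.0145,-0.003],[0,0,0,0,0,0,0],[0,0,0,0,0,0,0]]])

```text
clock: 4.83
eef_pos: [459.2, -293.6, 101.5]
tool_rot: [-3.141, 0.518, 2.485]
force: [0.2, 0.3, -0.6]
width: 56.3
```

```bash
python3 - <<'E'
from h import *
go(rk(95,0,40),np.c_[-UP,YY,-NN]); go(rk(95,0,13),np.c_[-UP,YY,-NN])
a,d=snap('scene','s3')
b,d=snap('top','t3')
r=lambda im,x0,y0,x1,y1,f:cv2.resize(im[y0:y1,x0:x1],None,fx=f,fy=f,interpolation=cv2.INTER_CUBIC)[:,:,::-1]
cv2.imwrite('pics/c8.png',np.hstack([r(a,350,80,450,180,4),r(b,380,145,480,245,4)]))
E
```

```text
dp [ 1.1 -0.9  1.8] rv [-0.003 -0.005 -0.001]
dp [ 11.8  -9.1 -21.6] rv [-0.003 -0.005 -0.001]
```

View pics/c8.png

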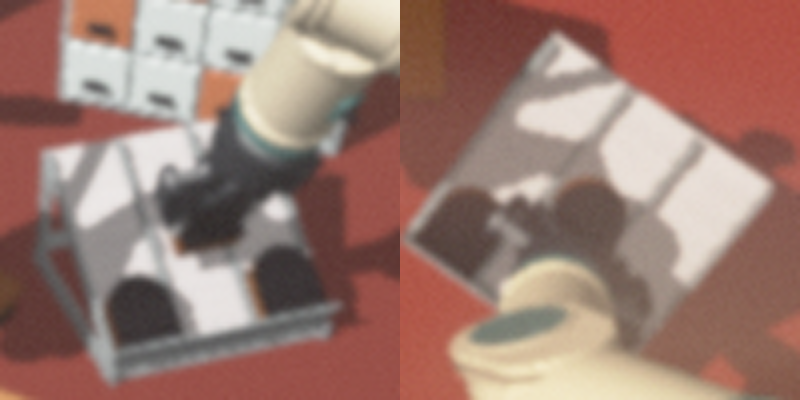

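```bash
python3 - <<'E'
from h import *
f=np.load('pics/top'[:5]+'t3.npz') if 0 else np.load('pics/t3.npz'); a,d=f['a'],f['d']; P=pts('top',d)-RO
x,y,z=P@UP,P@YY,P@NN
uu,vv=np.meshgrid(np.arange(640),np.arange(400)); m=(uu>515/4+380-15)&(uu<545)&(vv>185)&(vv<215)&(uu<540)
m=(uu>=380+(530-400)//4)&(uu<=380+(640-400)//4)&(vv>=145+160//4)&(vv<=145+260//4)
k=m&(z>42)&(z<62)&(x>90)
print(k.sum(),np.median(z[k]))
for lo in range(100,145,6):
    q=k&(x>=lo)&(x<lo+6)
    if q.sum()>3: print(lo,q.sum(),y[q].min().round(1),y[q].max().round(1),z[q].mean().round(1))
E
```

```text
229 53.34556043872606
100 40 -36.9 37.5 53.7
106 31 -28.6 28.1 53.1
112 41 -26.3 30.3 52.8
118 32 -24.0 26.9 53.4
124 28 -18.7 24.7 52.6
130 26 -14.9 21.7 51.4
136 7 -4.2 10.9 49.5
```

step_arm(deltas=[[[0,2.2,-2,-4.5,0,-0.003,0],[0,2.0,-1.7,-4.5,0,0,0],[0,2.0,-1.7,-4.5,0,0,0],[0,2.0,-1.7,-4.5,0,0,0],[0,1.6,-1.4,-3.5,0,0,0],[0,0,0,0,0,0,0],[0,0,0,0,0,0,0]]])

```text
clock: 5.52
eef_pos: [469.7, -302.3, 80.4]
tool_rot: [3.141, 0.523, 2.484]
force: [-0.6, 0.4, -0.7]
width: 55.9
```

step_arm(deltas=[[[0,0.4,-0.3,-0.9,0,0,0],[0,0.4,-0.3,-0.9,0,0,0],[0,0.4,-0.3,-0.9,0,0,0],[0,0,0,0,0,0,0]]])

```text
clock: 5.85
eef_pos: [471.0, -303.4, 78.1]
tool_rot: [3.141, 0.523, 2.484]
force: [-0.1, -0.3, -0.6]
width: 56.1
```

step_arm(deltas=[[[0,0.4,-0.3,-0.9,0,0,0],[0,0.4,-0.3,-0.9,0,0,0],[0,0,0,0,0,0,0]]])

```text
clock: 6.1
eef_pos: [471.5, -303.7, 77.1]
tool_rot: [3.141, 0.524, 2.485]
force: [-4.6, 2.3, 9.3]
width: 56.5
```

step_arm(deltas=[[[0,-0.4,0.3,0.8,0,0,0],[1,0,0,0,0,0,0],[1,0,0,0,0,0,0],[1,0,0,0,0,0,0],[1,0,0,0,0,0,0],[1,0,0,0,0,0,0],[1,0,0,0,0,0,0],[1,0,0,0,0,0,0]]])

```text
clock: 6.77
eef_pos: [471.4, -303.6, 77.1]
tool_rot: [3.141, 0.523, 2.484]
force: [0.0, 0.0, 0.1]
width: 85.0
```

```bash
python3 - <<'E'
from h import *
a,d=snap('scene','s4')
r=lambda im,x0,y0,x1,y1,f:cv2.resize(im[y0:y1,x0:x1],None,fx=f,fy=f,interpolation=cv2.INTER_CUBIC)[:,:,::-1]
cv2.imwrite('pics/c9.png',np.hstack([r(a,350,80,450,180,5)]))
E
```

```text
(no output)
```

View pics/c9.png

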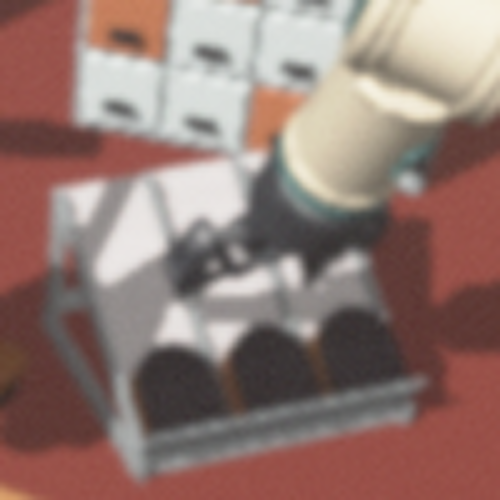

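```bash
cat >> h.py <<'E'
def T(azd,thd):
    a=math.radians(azd);t=math.radians(thd)
    U=np.array([math.cos(a)*math.cos(t),math.sin(a)*math.cos(t),math.sin(t)]);Y=np.array([-math.sin(a),math.cos(a),0]);return np.c_[-U,Y,-np.cross(U,Y)]
PO=np.array([526.4,46,0]);PX=np.array([math.cos(math.radians(1.5)),math.sin(math.radians(1.5)),0]);PY=np.array([-PX[1],PX[0],0]);PZ=np.array([0,0,1.])
def pr(x,y,z): return PO+x*PX+y*PY+z*PZ
E
python3 - <<'E'
from h import *
print(pr(-140,-3,27)); go([385,42,120],T(1.5,20))
E
```

```text
[386.52650535  39.33625526  27.        ]
dp [-86.3 345.6  42.9] rv [0.055 0.169 0.681]
```

step_arm(deltas=[[[1,-5,4,11,0,0,0],[1,-8,6,18,0,0,0],[1,-10,7.5,22,0,0,0],[0.5,-8,6,18,0,0,0]]])

```text
clock: 7.15
eef_pos: [439.6, -279.3, 146.7]
tool_rot: [3.14, 0.522, 2.485]
force: [0.1, -0.7, 0.8]
width: 75.3
```

step_arm(deltas=[[[0,-2,25,0,0.0045,0.014,0.055],[0,-2,25,0,0.0045,0.014,0.055],[0,-2,25,0,0.0045,0.014,0.055],[0,-2,25,0,0.0045,0.014,0.055],[0,-2,25,0,0.0045,0.014,0.055],[0,-2,25,0,0.0045,0.014,0.055],[0,-2,25,0,0.0045,0.014,0.055],[0,-2,25,0,0.0045,0.014,0.055],[0,-2,25,0,0.0045,0.014,0.055],[0,-2,25,0,0.0045,0.014,0.055]]])

```text
clock: 7.98
eef_pos: [441.0, -49.7, 151.6]
tool_rot: [-3.129, 0.371, 3.009]
force: [-0.0, -0.1, -0.1]
width: -0.1
```

```bash
python3 - <<'E'
from h import *
go([388,42,110],T(1.5,20)); s=ctrl.read_state(); print(np.round(s['qpos'],2))
E
```

```text
dp [-53.   91.7 -41.6] rv [0.013 0.021 0.163]
[ 0.81  0.7  -1.25  2.47  1.62  0.79 -0.24]
```

```bash
python3 - <<'E'
from h import *
from scipy.optimize import least_squares
s=ctrl.read_state()
D=[([1.208,.628,.038,1.517,-.027,.996,-.02],[190.1,-621.6,231.3],[-3.14,0,.297]),([.227,.56,-.537,2.129,.517,.582,.375],[453.0,39.4,136.2],[-3.139,-.003,2.63]),([.186,.601,-.487,2.149,.57,.515,.326],[454,40.6,110.8],[3.14,.002,2.63]),(s['qpos'],s['eef_pos'],s['tool_rot'])]
def fk(q,p):
    h,a,b,c,o1,e1,e2,e3,y0,b0=p
    E=lambda ax,t:Ro.from_euler(ax,t).as_matrix()
    R=E('z',q[0]+b0); P=np.array([0,0,h]); 
    R=R@E('y',q[1]); P=P+R@[e1,0,a]; R=R@E('z',q[2])@E('y',q[3]); P=P+R@[e2,0,b]; R=R@E('z',q[4])@E('y',q[5]); P=P+R@[e3,0,c]; R=R@E('z',q[6]+y0)
    return P,R
def res(p):
    r=[]
    for q,P,e in D:
        x,R=fk(q,p); r+=list(x-P)+list(300*(R-Ro.from_euler('xyz',e).as_matrix()).ravel()*.3)
    return r
best=None
for b0 in(-2.48,0.66,-.9,2.2):
  for y0 in (0,1.57,3.14,-1.57):
    o=least_squares(res,[360,420,400,250,0,0,0,0,y0,b0])
    if best is None or o.cost<best.cost: best=o
print(best.cost,best.x.round(3)); print(np.round(best.fun.reshape(4,-1)[:,:3],1))
E
```

```text
39192.82927710416 [-3.24557700e+03  3.11340700e+03  1.70314100e+03 -1.61814500e+03
  1.10459606e+05 -1.59282600e+03  7.74933000e+02  9.44156000e+02
  2.65100000e+00 -2.54700000e+00]
[[-28.5  39.8  20.4]
 [-57.4  68.3 -72. ]
 [-47.3 -34.8 -75.8]
 [ 55.4 -23.  127.3]]
```

```bash
cat > fk.py <<'E'
from h import *
from scipy.optimize import least_squares
import itertools,json,os
D=[([1.208,.628,.038,1.517,-.027,.996,-.02],[190.1,-621.6,231.3],[-3.14,0,.297]),([.227,.56,-.537,2.129,.517,.582,.375],[453.0,39.4,136.2],[-3.139,-.003,2.63]),([.186,.601,-.487,2.149,.57,.515,.326],[454,40.6,110.8],[3.14,.002,2.63])]
def fk(q,p,sg):
    h,a,b,c,e1,e2,e3,y0,b0=p; q=np.array(q)*sg
    E=lambda ax,t:Ro.from_euler(ax,t).as_matrix()
    R=E('z',q[0]+b0); P=np.array([0,0,h]); 
    R=R@E('y',q[1]); P=P+R@[e1,0,a]; R=R@E('z',q[2])@E('y',q[3]); P=P+R@[e2,0,b]; R=R@E('z',q[4])@E('y',q[5]); P=P+R@[e3,0,c]; R=R@E('z',q[6]+y0)
    return P,R
E
cat > fit.py <<'E'
from fk import *
s=ctrl.read_state(); D.append((list(s['qpos']),list(s['eef_pos']),list(s['tool_rot'])))
out=[]
for sgn in itertools.product([1,-1],repeat=5):
    sg=np.array([sgn[0],sgn[4],sgn[1],sgn[4],sgn[2],sgn[4],sgn[3]])
    az=np.arctan2(-621.6,190.1)-sgn[0]*1.208+(0 if sgn[4]>0 else np.pi)
    def res(p):
        r=[]
        for q,P,e in D:
            x,R=fk(q,p,sg); r+=list(x-P)+list(100*(R-Ro.from_euler('xyz',e).as_matrix()).ravel())
        return r
    for y0 in (0,1.57,3.14,-1.57):
        o=least_squares(res,[360,420,400,250,0,0,0,y0,az],max_nfev=60); out.append((o.cost,sg.tolist(),o.x.round(3).tolist()))
out.sort(key=lambda t:t[0])
for o in out[:3]: print(o)
json.dump(out[0],open('fk.json','w'))
E
python3 fit.py
```

```text
(np.float64(19.209307899342754), [-1, -1, -1, -1, -1, -1, -1], [311.785, 550.344, 395.838, 313.871, -4.755, 7.898, -15.357, 4.668, 3.097])
(np.float64(19.209307899364873), [-1, -1, -1, -1, -1, -1, -1], [311.785, 550.344, 395.838, 313.871, -4.755, 7.898, -15.356, 4.668, 3.097])
(np.float64(19.209307899370522), [-1, -1, -1, -1, -1, -1, -1], [311.785, 550.344, 395.838, 313.871, -4.755, 7.898, -15.357, -1.615, 3.097])
```

```bash
cat > fit2.py <<'E'
from fk import *
s=ctrl.read_state(); D.append((list(s['qpos']),list(s['eef_pos']),list(s['tool_rot'])))
sg=-np.ones(7)
def mk(f):
    def res(p):
        r=[]
        for q,P,e in D:
            x,R=fk(q,f(p),sg); r+=list(x-P)+list(100*(R-Ro.from_euler('xyz',e).as_matrix()).ravel())
        return np.array(r)
    return res
for nm,f,x0 in (('noe',lambda p:[*p[:4],0,0,0,-np.pi/2,np.pi],[330,500,400,310]),('e12',lambda p:[*p[:4],p[4],p[5],0,-np.pi/2,np.pi],[330,500,400,310,0,0]),('e',lambda p:[*p[:7],-np.pi/2,np.pi],[330,500,400,310,0,0,0])):
    o=least_squares(mk(f),x0); print(nm,o.cost,o.x.round(1)); print(o.fun.reshape(len(D),-1)[:,:3].round(1).tolist(), abs(o.fun.reshape(len(D),-1)[:,3:]).max(1).round(1))
E
python3 fit2.py
```

```text
noe 761.9568150434272 [257.4 585.9 357.  315.7]
[[25.9, 14.6, -9.2], [1.7, 14.4, 3.6], [4.3, 15.6, 3.9], [-1.5, -7.0, 1.7]] [0.3 0.3 0.1 0. ]
e12 746.8795628134808 [375.9 511.3 357.3 338.4 -56.   -5.2]
[[25.5, 15.6, -11.3], [4.9, 12.3, 3.5], [3.7, 14.4, 3.9], [-1.6, -5.1, 3.9]] [0.3 0.3 0.1 0. ]
e 484.69392673719943 [440.6 450.8 413.5 292.2 -97.4   2.1 -44.5]
[[27.1, 11.2, 2.0], [3.6, 3.7, -2.2], [-2.2, 3.9, -4.3], [-1.5, -3.6, 4.5]] [0.3 0.3 0.1 0. ]
```

```bash
cat > kin.py <<'E'
from fk import *
E_=lambda ax,t:Ro.from_euler(ax,t).as_matrix()
LO=np.array([-3.06,-.37,-1.25,.18,-1.1,.23,-2.94]);HI=np.array([3.06,2.12,1.32,2.47,4.24,1.98,2.94])
def rots(q):
    q=-np.array(q); R1=E_('z',q[0]+np.pi); R2=R1@E_('y',q[1]); R4=R2@E_('z',q[2])@E_('y',q[3]); R6=R4@E_('z',q[4])@E_('y',q[5]); R7=R6@E_('z',q[6]-np.pi/2)
    return R1,R2,R4,R6,R7
def row(q):
    R1,R2,R4,R6,R7=rots(q); return np.hstack([R1[:,2:],R2,R4,R6])
x0=np.array([365,0,0,395,0,0,385,0,0,300.])
def fitv(extra=[]):
    A=np.vstack([row(q) for q,_,_ in D+extra]); b=np.hstack([p for _,p,_ in D+extra]); lam=.02
    dx=np.linalg.lstsq(np.vstack([A,lam*np.eye(10)]),np.hstack([b-A@x0,np.zeros(10)]),rcond=None)[0]; v=x0+dx
    return v,(A@v-b).reshape(-1,3)
def ik(P,Rd,v,q0,n=30,seed=0):
    rng=np.random.default_rng(seed); best=None
    f=lambda q:np.hstack([row(q)@v-P,300*(rots(q)[4]-Rd).ravel()])
    for k in range(n):
        s=np.array(q0) if k==0 else rng.uniform(LO,HI); s=np.clip(s,LO+.01,HI-.01)
        o=least_squares(f,s,bounds=(LO,HI),max_nfev=80)
        if best is None or o.cost<best.cost-.01: best=o
        if best.cost<1: break
    return best
E
python3 - <<'E'
from kin import *
s=ctrl.read_state(); ex=[(list(s['qpos']),list(s['eef_pos']),list(s['tool_rot']))]
json.dump([ [list(map(float,a)) for a in e] for e in ex],open('log.json','w'))
v,r=fitv(ex); print(v.round(1)); print(r.round(1).tolist())
q0=s['qpos']
for th in (0,10,20,30):
    for P in ([385,42,110],[395,42,27],[410,42,27],[430,42,27],[410,42,80],[430,42,90]):
        o=ik(np.array(P),T(1.5,th),v,q0); e=o.fun; print(th,P,'poserr',np.linalg.norm(e[:3]).round(1),'rot',np.linalg.norm(e[3:]/300).round(3),o.x.round(2))
E
```

```text
[388.6 -19.1  17.  528.6   4.1  14.2 377.7   3.3  -2.9 372.6]
[[0.2, 0.1, 0.1], [0.3, -0.4, -0.1], [-0.2, 0.1, 0.1], [-0.1, 0.2, -0.1]]
0 [385, 42, 110] poserr 0.0 rot 0.0 [ 0.56  0.78 -1.13  2.29  1.08  0.8   0.25]
0 [395, 42, 27] poserr 0.0 rot 0.0 [ 0.5   0.98 -1.04  2.29  1.38  0.82  0.04]
0 [410, 42, 27] poserr 0.0 rot 0.0 [ 0.5   0.99 -1.05  2.25  1.35  0.83  0.09]
0 [430, 42, 27] poserr 0.0 rot 0.0 [ 0.5   1.   -1.04  2.2   1.32  0.85  0.15]
0 [410, 42, 80] poserr 0.0 rot 0.0 [ 0.54  0.87 -1.1   2.24  1.17  0.84  0.22]
0 [430, 42, 90] poserr 0.0 rot 0.0 [ 0.53  0.85 -1.08  2.18  1.1   0.84  0.31]
10 [385, 42, 110] poserr 0.0 rot 0.0 [ 0.58  0.79 -1.23  2.45  1.43  0.82 -0.15]
10 [395, 42, 27] poserr 0.0 rot 0.0 [ 0.47  0.99 -1.06  2.46  1.76  0.87 -0.37]
10 [410, 42, 27] poserr 0.0 rot 0.0 [ 0.48  0.99 -1.06  2.42  1.72  0.87 -0.31]
10 [430, 42, 27] poserr 0.0 rot 0.0 [ 0.5   1.   -1.07  2.37  1.69  0.87 -0.23]
10 [410, 42, 80] poserr 0.0 rot 0.0 [ 0.53  0.85 -1.13  2.41  1.53  0.8  -0.16]
10 [430, 42, 90] poserr 0.0 rot 0.0 [ 0.54  0.84 -1.13  2.35  1.45  0.8  -0.06]
20 [385,
[... 287 characters left out ...]
  1.17 -1.25  2.47  1.89  1.17 -0.41]
20 [410, 42, 80] poserr 21.8 rot 0.063 [ 0.55  0.94 -1.25  2.47  1.72  0.99 -0.36]
20 [430, 42, 90] poserr 9.7 rot 0.028 [ 0.56  0.92 -1.25  2.47  1.74  0.97 -0.36]
30 [385, 42, 110] poserr 68.3 rot 0.198 [ 0.52  0.8  -1.25  2.47  1.7   0.93 -0.4 ]
30 [395, 42, 27] poserr 70.0 rot 0.186 [ 0.49  1.22 -1.25  2.47  1.97  1.28 -0.48]
30 [410, 42, 27] poserr 61.2 rot 0.16 [ 0.51  1.23 -1.25  2.47  2.    1.29 -0.47]
30 [430, 42, 27] poserr 49.4 rot 0.127 [ 0.52  1.24 -1.25  2.47  2.03  1.3  -0.46]
30 [410, 42, 80] poserr 58.5 rot 0.165 [ 0.51  0.98 -1.25  2.47  1.84  1.08 -0.45]
30 [430, 42, 90] poserr 46.4 rot 0.131 [ 0.53  0.96 -1.25  2.47  1.86  1.06 -0.45]
```

```bash
python3 - <<'E'
from kin import *
go([400,42,120],T(1.5,10))
E
```

```text
dp [-41.   91.7 -31.6] rv [0.023 0.195 0.162]
```

step_arm(deltas=[[[0,0,0,0,0.003,0.033,0.016],[0,0,0,0,0.003,0.033,0.016],[0,-3,8,0,0.003,0.033,0.016],[0,-5,12,-4,0.003,0.033,0.016],[0,-5,12,-4,0.003,0.033,0.016],[0,-6,12,-4,0.003,0.03,0.016],[0,-6,12,-5,0.003,0,0.016],[0,-6,12,-5,0.002,0,0.016],[0,-6,12,-5,0,0,0.016],[0,-4,12,-5,0,0,0.016]]])

```text
clock: 8.82
eef_pos: [399.4, 41.7, 119.3]
tool_rot: [-3.134, 0.175, -3.116]
force: [-0.1, -0.3, -0.0]
width: 0.2
```

```bash
python3 - <<'E'
from kin import *
go([400,42,120],T(1.5,10)); s=ctrl.read_state(); print(s['qpos'].round(2) if hasattr(s['qpos'],'round') else s['qpos'])
ex=[tuple(e) for e in json.load(open('log.json'))]; ex.append((list(s['qpos']),list(s['eef_pos']),list(s['tool_rot'])))
v,r=fitv(ex[:-1]); print('pred err',row(s['qpos'])@v-s['eef_pos'])
json.dump([[list(map(float,a)) for a in e] for e in ex],open('log.json','w'))
E
```

```text
dp [0.6 0.3 0.7] rv [0.007 0.001 0.002]
[ 0.57  0.75 -1.21  2.42  1.38  0.79 -0.09]
pred err [-5.44989018  1.05550218 -0.22548674]
```

step_arm(deltas=[[[0,0,0,-15,0.003,0,0],[0,0,0,-20,0.003,0,0],[0,0,0,-20,0,0,0],[0,0,0,-20,0,0,0],[0,0,0,-16,0,0,0],[0,0,0,0,0,0,0]]])

```text
clock: 9.32
eef_pos: [401.1, 42.4, 25.6]
tool_rot: [3.14, 0.165, -3.119]
force: [-0.6, -0.2, -0.3]
width: -0.1
```

```bash
python3 - <<'E'
from kin import *
go([400,42,28],T(1.5,10)); s=ctrl.read_state(); print(np.round(s['qpos'],2))
a,d=snap('scene','s5')
r=lambda im,x0,y0,x1,y1,f:cv2.resize(im[y0:y1,x0:x1],None,fx=f,fy=f,interpolation=cv2.INTER_CUBIC)[:,:,::-1]
cv2.imwrite('pics/c10.png',np.hstack([r(a,290,110,420,240,5)]))
E
```

```text
dp [-1.1 -0.4  2.4] rv [-0.001 -0.009  0.003]
[ 0.51  1.06 -1.18  2.47  1.71  0.99 -0.35]
```

View pics/c10.png

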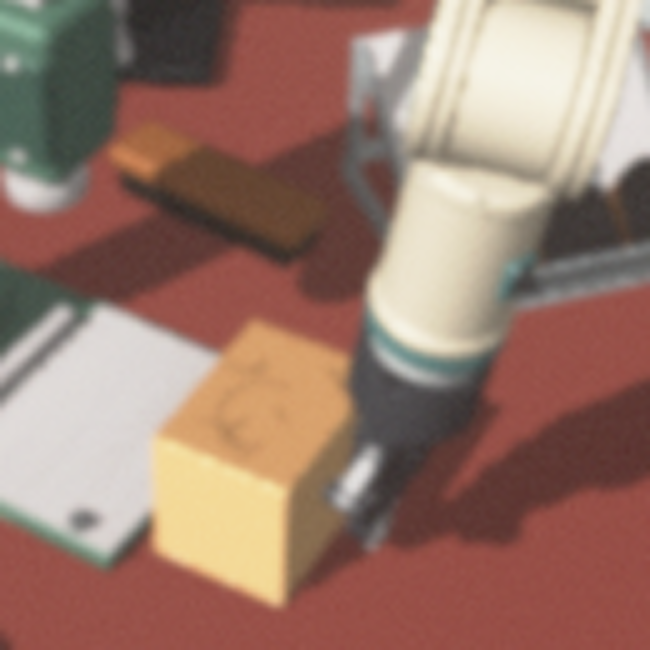

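step_arm(deltas=[[[0,3,0,2,0,0,0],[0,3,0,1,0,0,0],[0,3,0,0,0,0,0],[0,3,0,0,0,0,0],[0,3,0,0,0,0,0]]])

```text
clock: 9.78
eef_pos: [416.0, 41.5, 32.8]
tool_rot: [-3.14, 0.17, -3.117]
force: [-11.2, 0.9, 8.3]
width: -0.0
```

```bash
python3 - <<'E'
from kin import *
s=ctrl.read_state(); print(s['eef_pos'],s['force'],s['torque'],np.round(s['qpos'],2))
a,d=snap('scene','s6'); b,e=snap('top','t6')
r=lambda im,x0,y0,x1,y1,f:cv2.resize(im[y0:y1,x0:x1],None,fx=f,fy=f,interpolation=cv2.INTER_CUBIC)[:,:,::-1]
cv2.imwrite('pics/c11.png',np.hstack([r(a,310,140,400,230,4),r(b,270,140,360,230,4)]))
E
```

```text
[415.96503164  41.51340603  32.84292496] [-11.21963788   0.90188694   8.25024418] [0.0948344  2.2012929  0.02098873] [ 0.52  1.04 -1.18  2.43  1.67  0.97 -0.29]
```

View pics/c11.png

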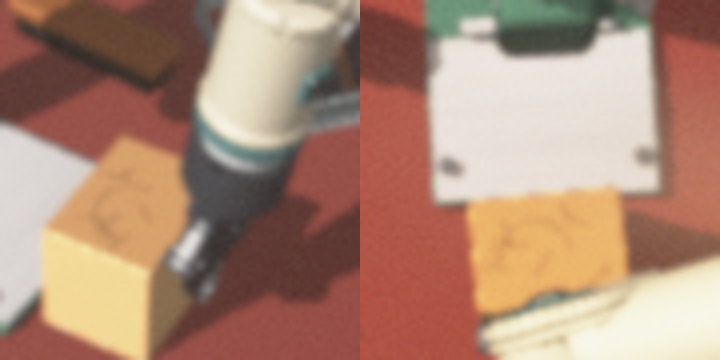

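step_arm(deltas=[[[0,2,0,0,0,0,0],[0,2,0,0,0,0,0],[0,2,0,0,0,0,0],[0,2,0,0,0,0,0],[0,0,0,0,0,0,0]]])

```text
clock: 10.3
eef_pos: [423.3, 41.5, 32.5]
tool_rot: [-3.14, 0.169, -3.116]
force: [-9.4, 0.5, 5.5]
width: -0.0
```

```bash
cat > blk.py <<'E'
from h import *
import sys
def blk(tag,zlo,zhi):
    for n in('top','scene'):
        a,d=snap(n,tag+n); P=pts(n,d); hsv=cv2.cvtColor(a,cv2.COLOR_RGB2HSV).astype(int)
        uu,vv=np.meshgrid(np.arange(640),np.arange(400))
        m=(d>0)&(P[...,2]>zlo)&(P[...,2]<zhi)&(hsv[...,0]>8)&(hsv[...,0]<28)&(hsv[...,1]>90)&(abs(P[...,1]-45)<110)&(P[...,0]>390)&(P[...,0]<690)
        l=cv2.connectedComponentsWithStats(m.astype(np.uint8)); i=1+np.argmax(l[2][1:,4]); q=P[l[1]==i]
        c,s,an=cv2.minAreaRect(q[:,:2].astype(np.float32)); bp=cv2.boxPoints((c,s,an)); rel=np.c_[(bp-PO[:2])@PX[:2],(bp-PO[:2])@PY[:2]]
        print(n,len(q),'c',np.round(c,1),np.round(s,1),round(an,2),'press-frame corners',rel.round(1).tolist(),'z',np.median(q[:,2]).round(1))
if __name__=='__main__': blk(sys.argv[1],float(sys.argv[2]),float(sys.argv[3]))
E
python3 blk.py b1 93 107
```

```text
top 905 c [477.6  45.5] [ 89. 120.] 4.78 press-frame corners [[-96.6, 58.1], [-89.8, -61.6], [-0.9, -56.5], [-7.8, 63.2]] z 100.2
scene 750 c [476.1  46.2] [ 87.4 123.9] 5.69 press-frame corners [[-98.4, 60.1], [-89.3, -63.5], [-2.1, -57.1], [-11.2, 66.5]] z 100.1
```

step_arm(deltas=[[[0,2,0,0,0,0,0],[0,2,0,0,0,0,0],[0,1.5,0,0,0,0,0],[0,1,0,0,0,0,0],[0,0,0,0,0,0,0]]])

```text
clock: 10.82
eef_pos: [423.8, 41.6, 31.9]
tool_rot: [-3.141, 0.159, -3.113]
force: [-21.6, 1.0, 13.5]
width: 0.0
```

```bash
python3 blk.py b2 93 107
```

```text
top 871 c [478.6  45.5] [ 87.3 121. ] 5.48 press-frame corners [[-95.6, 58.1], [-87.2, -62.6], [-0.1, -56.6], [-8.5, 64.1]] z 100.5
scene 746 c [476.6  46.8] [ 88.6 125.1] 5.85 press-frame corners [[-98.7, 61.1], [-89.2, -63.6], [-0.9, -56.9], [-10.3, 67.8]] z 100.2
```

```bash
python3 - <<'E'
from h import *
p,q=ray('top',288.75,190.75,14),ray('top',345,187,14); print(p,q,np.degrees(np.arctan2(-(p-q)[0],(p-q)[1])))
f=np.load('pics/b2top.npz'); a,d=f['a'],f['d']
# direct edge fitting via subpixel on both sides, using saturation
g=cv2.GaussianBlur(a[...,1].astype(float),(0,0),1)
out=[]
for u in list(range(290,299))+list(range(334,344)):
    col=g[180:198,u]; 
    lvl=(col[:5].max()+col[-3:].min())/2; i=np.where((col[:-1]>=lvl)&(col[1:]<lvl))[0][0]; v=180+i+(col[i]-lvl)/(col[i]-col[i+1]); w=ray('top',u,v,14); out.append((u,v,w[0],w[1]))
o=np.array(out); print(o.round(1).tolist())
for m,l in ((o[:,0]<300,'L'),(o[:,0]>300,'R'),(o[:,0]>0,'all')):
    k=np.polyfit(o[m,3],o[m,2],1); print(l,np.degrees(np.arctan(-k[0])),np.polyval(k,46))
im=a[140:235,270:360]; cv2.imwrite('pics/c12.png',cv2.resize(im,None,fx=6,fy=6,interpolation=cv2.INTER_CUBIC)[:,:,::-1])
# rail & scene view sides
f=np.load('pics/scene0.npz'); im=f['a'][120:235,240:345]; cv2.imwrite('pics/c13.png',cv2.resize(im,None,fx=5,fy=5,interpolation=cv2.INTER_CUBIC)[:,:,::-1])
E
```

```text
[522.3030353  135.50244271  14.        ] [529.71690688 -53.61488913  14.        ] 2.2449880189051954
[[290.0, 190.3, 523.6, 131.3], [291.0, 190.4, 523.2, 127.9], [292.0, 190.4, 523.1, 124.6], [293.0, 190.4, 523.1, 121.2], [294.0, 190.3, 523.4, 117.9], [295.0, 190.1, 523.8, 114.5], [296.0, 190.0, 524.3, 111.1], [297.0, 189.6, 525.3, 107.8], [298.0, 188.6, 528.7, 104.3], [334.0, 185.7, 535.3, -16.8], [335.0, 186.8, 531.2, -20.1], [336.0, 187.4, 529.2, -23.3], [337.0, 187.6, 528.3, -26.7], [338.0, 187.7, 528.0, -30.0], [339.0, 187.7, 527.8, -33.4], [340.0, 187.7, 527.8, -36.7], [341.0, 187.7, 527.8, -40.1], [342.0, 187.6, 527.8, -43.5], [343.0, 187.7, 527.7, -46.8]]
L 8.463159120594582 534.9621913528885
R -10.372095542419778 543.323955607882
all 1.7837453645483918 526.5963747841415
```

View pics/c12.png

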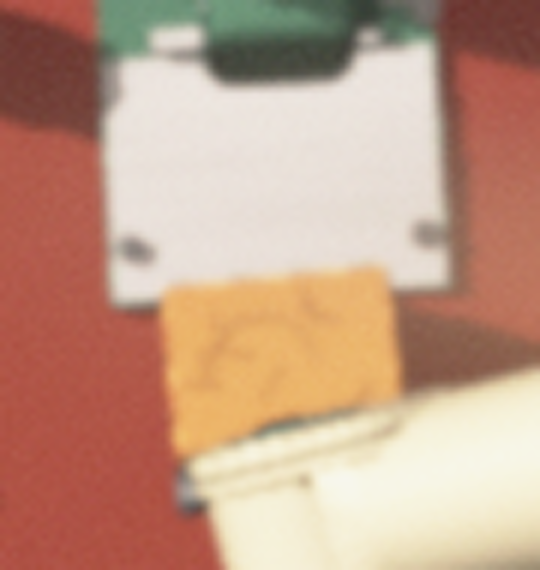

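View pics/c13.png

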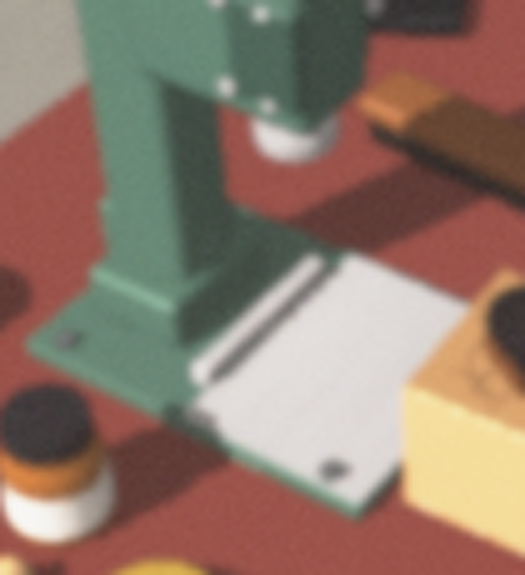

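step_arm(deltas=[[[0,-6,0,0,0,0,0],[0,-6,6,0,0,0,0],[0,-3,12,0,0,0,0],[0,0,12,0,0,0,0],[0,2,4,0,0,0,0],[0,3,0,0,0,0,0],[0,2,0,0,0,0,0],[0,2,0,0,0,0,0]]])

```text
clock: 11.58
eef_pos: [422.5, 77.4, 32.3]
tool_rot: [3.138, 0.166, -3.114]
force: [-13.6, 4.8, 8.5]
width: -0.4
```

step_arm(deltas=[[[0,2,0,0.2,0,0,0],[0,2,0,0.2,0,0,0],[0,2,0,0.2,0,0,0],[0,0,0,0,0,0,0]]])

```text
clock: 11.92
eef_pos: [425.2, 78.0, 32.3]
tool_rot: [3.136, 0.16, -3.113]
force: [-19.0, 5.8, 8.9]
width: 0.3
```

```bash
python3 blk.py b3 93 107
```

```text
top 752 c [484.4  45.1] [ 80.7 119.2] 1.09 press-frame corners [[-81.9, 60.1], [-82.8, -59.1], [-2.2, -59.7], [-1.3, 59.5]] z 100.5
scene 582 c [480.   45.6] [ 85.9 122.9] 2.72 press-frame corners [[-90.7, 61.3], [-88.0, -61.6], [-2.1, -59.7], [-4.7, 63.1]] z 100.1
```

step_arm(deltas=[[[0,-8,0,0,0,0,0],[0,-8,-4,4,0,0,0],[0,-2,-10,16,0,0,0],[0,0,-10,18,0,0,0],[0,0,-10,14,0,0,0],[0,4,0,2,0,0,0],[0,4,0,0,0,0,0],[0,2,0,0,0,0,0]]])

```text
clock: 12.68
eef_pos: [425.9, 41.3, 86.8]
tool_rot: [-3.14, 0.174, -3.119]
force: [-3.3, -1.1, 2.7]
width: 0.1
```

step_arm(deltas=[[[0,5,0.1,3.0,0,0,0],[0,4,0.1,3.5,0,0,0],[0,4,0.1,3.4,0,0,0],[0,4,0.1,3.4,0,0,0],[0,4,0.1,3.1,0,0,0],[0,4.1,0.1,3.1,0,0,0]]])

```text
clock: 13.18
eef_pos: [446.1, 42.0, 104.7]
tool_rot: [-3.139, 0.166, -3.117]
force: [-8.9, -1.4, 7.9]
width: 0.1
```

```bash
python3 - <<'E'
from kin import *
a,d=snap('scene','s7')
r=lambda im,x0,y0,x1,y1,f:cv2.resize(im[y0:y1,x0:x1],None,fx=f,fy=f,interpolation=cv2.INTER_CUBIC)[:,:,::-1]
cv2.imwrite('pics/c14.png',r(a,270,110,400,240,4))
E
```

```text
(no output)
```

View pics/c14.png

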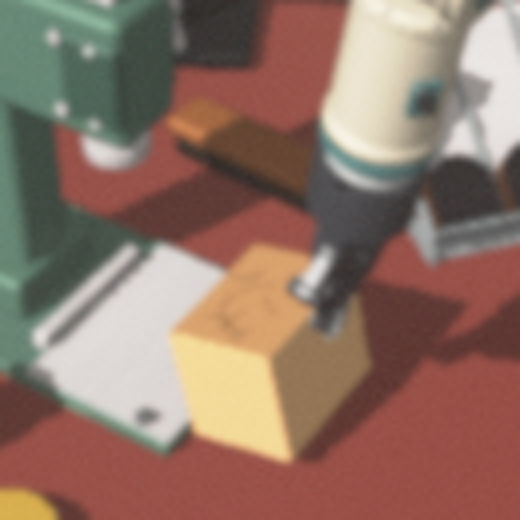

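step_arm(deltas=[[[0,4.3,0.1,2.8,0,0,0],[0,4.4,0.1,2.7,0,0,0],[0,4.5,0.1,2.5,0,0,0],[0,4.6,0.1,2.3,0,0,0],[0,4.7,0.1,2.1,0,0,0],[0,4.8,0.1,1.8,0,0,0],[0,4.9,0.1,1.5,0,0,0],[0,5,0.1,1.3,0,0,0]]])

```text
clock: 13.9
eef_pos: [486.8, 43.5, 122.5]
tool_rot: [-3.141, 0.171, -3.117]
force: [-0.7, 0.8, 0.4]
width: 0.1
```

```bash
python3 - <<'E'
from kin import *
a,d=snap('scene','s8')
r=lambda im,x0,y0,x1,y1,f:cv2.resize(im[y0:y1,x0:x1],None,fx=f,fy=f,interpolation=cv2.INTER_CUBIC)[:,:,::-1]
cv2.imwrite('pics/c15.png',r(a,270,110,400,240,4))
E
```

```text
(no output)
```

View pics/c15.png

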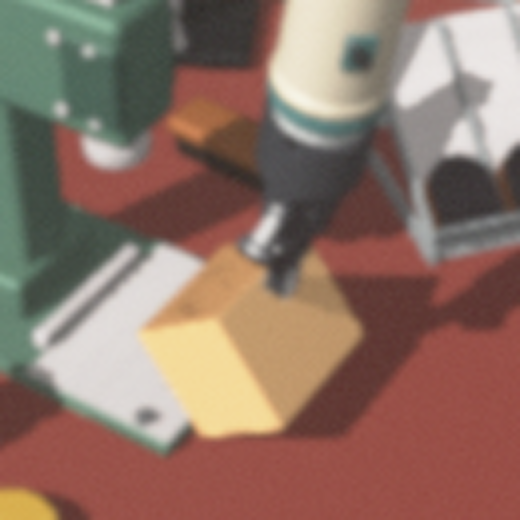

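step_arm(deltas=[[[0,5,0.1,0.8,0,0,0],[0,5,0.1,0.6,0,0,0],[0,5,0.1,0.3,0,0,0],[0,5,0.1,0,0,0,0],[0,5,0.1,0,0,0,0],[0,0,0,0,0,0,0]]])

```text
clock: 14.45
eef_pos: [513.5, 43.8, 125.0]
tool_rot: [-3.141, 0.174, -3.119]
force: [0.2, -0.9, 0.3]
width: -0.1
```

```bash
python3 - <<'E'
from kin import *
a,d=snap('scene','s9')
r=lambda im,x0,y0,x1,y1,f:cv2.resize(im[y0:y1,x0:x1],None,fx=f,fy=f,interpolation=cv2.INTER_CUBIC)[:,:,::-1]
cv2.imwrite('pics/c16.png',r(a,270,110,400,240,4))
E
```

View pics/c16.png

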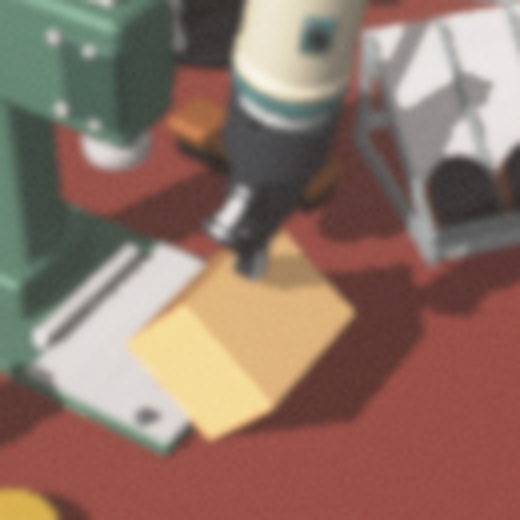

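step_arm(deltas=[[[0,5,0.1,0,0,0,0],[0,5,0.1,0,0,0,0],[0,5,0.1,-1,0,0,0],[0,4,0.1,-1,0,0,0],[0,0,0,0,0,0,0]]])

```text
clock: 14.92
eef_pos: [532.6, 44.3, 123.1]
tool_rot: [-3.141, 0.175, -3.119]
force: [0.1, -1.2, -0.0]
width: 0.2
```

```bash
python3 - <<'E'
from kin import *
a,d=snap('scene','s10')
r=lambda im,x0,y0,x1,y1,f:cv2.resize(im[y0:y1,x0:x1],None,fx=f,fy=f,interpolation=cv2.INTER_CUBIC)[:,:,::-1]
cv2.imwrite('pics/c17.png',r(a,270,110,400,240,4))
E
```

```text
(no output)
```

View pics/c17.png

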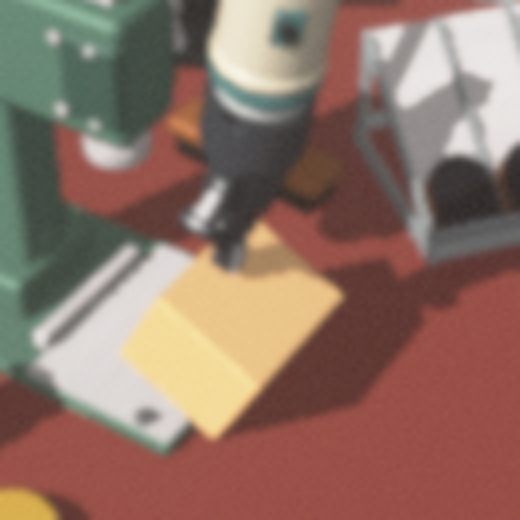

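```bash
cat > inc.py <<'E'
from kin import *
import sys
def inc(tag):
    n='scene'; f=np.load(f'pics/{tag}.npz'); a,d=f['a'],f['d']; P=pts(n,d); hsv=cv2.cvtColor(a,cv2.COLOR_RGB2HSV).astype(int)
    m=(d>0)&(hsv[...,0]>8)&(hsv[...,0]<28)&(hsv[...,1]>70)&(abs(P[...,1]-45)<75)&(P[...,0]>390)&(P[...,0]<690)&(P[...,2]>3)
    l=cv2.connectedComponentsWithStats(m.astype(np.uint8)); i=1+np.argmax(l[2][1:,4]); q=P[l[1]==i]
    q=np.c_[(q-PO)@PX,(q-PO)@PY,q[:,2]]
    s=q[(q[:,1]<50)]; print(len(q),len(s))
    c=np.polyfit(s[:,0],s[:,2],1)
    for _ in range(10):
        w=abs(np.polyval(c,s[:,0])-s[:,2])<8; c=np.polyfit(s[w,0],s[w,2],1)
    print('face slope deg',np.degrees(np.arctan(c[0])),'x range',np.percentile(s[w,0],[1,99]).round(1),'z at 0',c[1].round(1), w.sum(), 'y',np.percentile(s[w,1],[1,99]).round(1))
    print('zmin/max',np.percentile(q[:,2],[1,99]).round(1),'x',np.percentile(q[:,0],[1,99]).round(1),'y',np.percentile(q[:,1],[1,99]).round(1))
inc(sys.argv[1])
E
python3 inc.py s10
```

```text
1509 875
face slope deg 26.671364118352216 x range [-62.6  23.9] z at 0 115.6 839 y [-59.   48.9]
zmin/max [ 15.9 152.2] x [-62.3  48.1] y [-57.4  61.9]
```

step_arm(deltas=[[[0,4,0.1,-1,0,0,0],[0,4,0.1,-1,0,0,0],[0,4,0.1,-1.5,0,0,0],[0,0,0,0,0,0,0],[0,0,0,0,0,0,0],[0,0,0,0,0,0,0]]])

```text
clock: 15.47
eef_pos: [542.8, 44.5, 119.2]
tool_rot: [-3.141, 0.172, -3.118]
force: [0.6, -0.5, -0.1]
width: 0.1
```

```bash
python3 - <<'E'
from kin import *
a,d=snap('scene','s11')
r=lambda im,x0,y0,x1,y1,f:cv2.resize(im[y0:y1,x0:x1],None,fx=f,fy=f,interpolation=cv2.INTER_CUBIC)[:,:,::-1]
cv2.imwrite('pics/c18.png',r(a,270,110,400,240,4))
E
python3 inc.py s11
```

```text
1733 1086
face slope deg 0.6944282557324382 x range [-27.   72.9] z at 0 103.7 695 y [-57.9  48.9]
zmin/max [ 15.7 136.5] x [-27.6 136.7] y [-57.8  61.9]
```

View pics/c18.png

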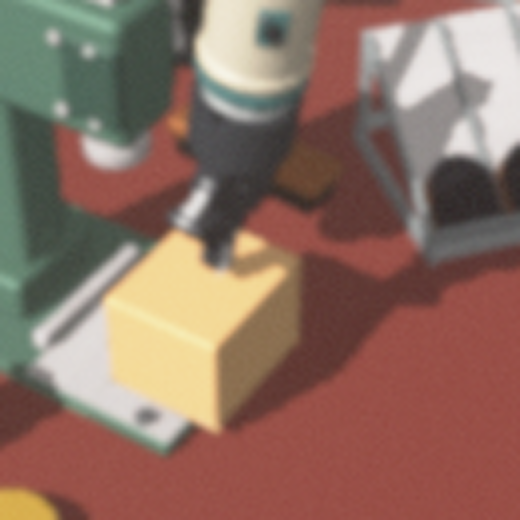

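```bash
python3 - <<'E'
from kin import *
ex=[tuple(e) for e in json.load(open('log.json'))]; s=ctrl.read_state(); ex.append((list(s['qpos']),list(s['eef_pos']),list(s['tool_rot'])));json.dump([[list(map(float,a)) for a in e] for e in ex],open('log.json','w'))
v,r=fitv(ex); print(v.round(1),abs(r).max())
for P in (pr(-58,0,130),pr(-58,0,36),pr(30,0,36)):
    o=ik(P,T(1.5,20),v,s['qpos'],6); print(P.round(1),np.linalg.norm(o.fun).round(1),o.x.round(2))
go(pr(-58,0,135),T(1.8,20))
E
```

```text
[ 3.377e+02 -5.000e-01  1.150e+01  5.582e+02 -2.000e-01  1.620e+01
  3.813e+02  5.000e-01  5.000e-01  3.511e+02] 0.3395022403619521
[468.4  44.5 130. ] 0.0 [ 0.56  0.76 -1.18  2.4   1.63  0.8  -0.24]
[468.4  44.5  36. ] 0.0 [ 0.45  0.99 -1.03  2.45  1.98  0.93 -0.52]
[556.4  46.8  36. ] 0.0 [ 0.47  1.   -1.01  2.22  1.83  0.84 -0.23]
dp [-74.4  -0.   15.7] rv [ 0.006 -0.176  0.008]
```

step_arm(deltas=[[[0,0,0,12,0,0,0],[0,-14,0,4,0,-0.025,0.002],[0,-15,0,0,0,-0.025,0.002],[0,-15,0,0,0,-0.025,0.002],[0,-15,0,0,0,-0.025,0],[0,-14,0,-10,0,-0.025,0],[0,0,0,-22,0,0,0],[0,0,0,-24,0,0,0],[0,0,0,-24,0,0,0],[0,0,0,-17,0,0,0]]])

```text
clock: 16.35
eef_pos: [469.6, 44.4, 37.0]
tool_rot: [-3.137, 0.297, -3.11]
force: [-0.1, -0.9, 1.2]
width: 0.2
```

step_arm(deltas=[[[0,6,0.2,0,0,0,0],[0,6,0.2,0,0,0,0],[0,5,0.15,0,0,0,0],[0,4,0.1,0,0,0,0],[0,5,0.15,0,0,0,0],[0,5,0.15,0,0,0,0],[0,5,0.15,0,0,0,0],[0,5,0.15,0,0,0,0],[0,5,0.15,0,0,0,0],[0,5,0.15,0,0,0,0]]])

```text
clock: 17.18
eef_pos: [518.4, 46.2, 39.1]
tool_rot: [-3.137, 0.294, -3.109]
force: [-10.3, -0.2, 6.1]
width: 0.1
```

```bash
python3 blk.py b4 97 111; python3 -c "
from h import *
s=ctrl.read_state();print(s['force'],s['eef_pos'])"
```

```text
top 1042 c [576.7  45.6] [ 99.8 115.4] 1.01 press-frame corners [[0.8, 56.4], [-0.2, -58.9], [99.6, -59.8], [100.6, 55.6]] z 104.3
scene 763 c [577.4  47.3] [103.2 123.3] 0.17 press-frame corners [[0.8, 62.8], [-2.0, -60.5], [101.2, -62.9], [104.0, 60.4]] z 104.1
[-4.74922621  0.64255754  0.39988463] [520.22932337  46.05886666  39.28221305]
```

step_arm(deltas=[[[0,5,0.15,0,0,0,0],[0,5,0.15,0,0,0,0],[0,5,0.15,0,0,0,0],[0,5,0.15,0,0,0,0],[0,5,0.15,0,0,0,0],[0,4,0.15,0,0,0,0],[0,3,0.1,0,0,0,0],[0,3,0.1,0,0,0,0],[0,0,0,0,0,0,0]]])

```text
clock: 18.03
eef_pos: [554.8, 47.1, 39.0]
tool_rot: [-3.137, 0.296, -3.111]
force: [-5.5, 0.2, 1.7]
width: -0.3
```

```bash
python3 blk.py b5 97 111; python3 -c "
from h import *
s=ctrl.read_state();print(s['force'],s['eef_pos'])"
```

```text
top 773 c [613.5  48.8] [101.3 119.2] 1.15 press-frame corners [[36.8, 60.5], [36.1, -58.8], [137.4, -59.4], [138.1, 59.8]] z 104.2
scene 731 c [611.6  48.2] [103.1 121.9] 0.54 press-frame corners [[34.7, 61.7], [32.7, -60.1], [135.8, -61.9], [137.8, 60.0]] z 104.0
[-5.22760657 -0.42090265  1.85596508] [554.82888353  47.11236335  38.98392074]
```

Nearly home; push 1.5 mm per row until the force rises.

step_arm(deltas=[[[0,1.5,0.05,0,0,0,0],[0,1.5,0.05,0,0,0,0],[0,1.5,0.05,0,0,0,0],[0,0,0,0,0,0,0]]])

```text
clock: 18.47
eef_pos: [556.7, 47.3, 38.8]
tool_rot: [-3.137, 0.293, -3.11]
force: [-13.7, -0.1, 9.0]
width: -0.0
```

step_arm(deltas=[[[0,1.5,0.05,0,0,0,0],[0,1.5,0.05,0,0,0,0],[0,0,0,0,0,0,0]]])

```text
clock: 18.72
eef_pos: [556.9, 47.4, 38.2]
tool_rot: [-3.137, 0.289, -3.109]
force: [-21.6, -2.2, 14.0]
width: 0.0
```

```bash
python3 blk.py b6 97 111; python3 -c "
from h import *
s=ctrl.read_state();print(s['force'],s['eef_pos'])"
```

```text
top 749 c [615.   48.8] [100.7 118.8] 1.34 press-frame corners [[38.4, 60.0], [38.1, -58.8], [138.8, -59.1], [139.1, 59.7]] z 104.2
scene 722 c [613.4  49.4] [103.9 119. ] 0.66 press-frame corners [[36.0, 61.4], [34.3, -57.6], [138.2, -59.1], [139.9, 59.9]] z 104.1
[-20.39232318  -1.18373185  14.24634786] [556.83597577  47.40178869  38.22109353]
```

```bash
cat > chk.py <<'E'
from kin import *
ex=[tuple(e) for e in json.load(open('log.json'))]; s=ctrl.read_state(); v,r=fitv(ex)
for th in (45,50,55):
  tz=lambda azd:T(azd,th)[:,2]
  g=np.array([481.5,407.2,0])+Ro.from_euler('z',19.5,degrees=True).apply([-14,0,0]); pk=g+19*tz(19.5); pk[2]=14
  gp=pr(72,0,0); pl=gp+19*tz(1.8); pl[2]=119
  for nm,P,azd in (('pre',pk-80*tz(19.5),19.5),('pick',pk,19.5),('up',pk+[0,0,150],19.5),('mid',np.array([430,200,230.]),10),('preplace',pl-100*tz(1.8)+[0,0,30],1.8),('over',pl+[0,0,15],1.8),('place',pl,1.8)):
    for fl in (1,-1):
        Rd=T(azd,th)@np.diag([fl,fl,1.]); o=ik(P,Rd,v,s['qpos'],8); print(th,nm,fl,P.round(1),np.linalg.norm(o.fun).round(1),o.x.round(2))
E
python3 chk.py
```

```text
45 pre 1 [427.6 388.1  70.6] 0.0 [-0.55  1.03 -0.82  2.43  2.19  1.38 -1.18]
45 pre -1 [427.6 388.1  70.6] 0.0 [-0.5   1.08 -0.91  2.43  2.17  1.46  2.02]
45 pick 1 [481. 407.  14.] 0.0 [-0.54  1.11 -0.66  2.3   2.34  1.27 -1.16]
45 pick -1 [481. 407.  14.] 0.0 [-0.25  1.44 -1.21  2.29  2.33  1.72  2.44]
45 up 1 [481. 407. 164.] 0.0 [-0.4   0.8  -0.89  2.29  2.04  1.12 -0.88]
45 up -1 [481. 407. 164.] 0.0 [-0.28  0.94 -1.15  2.29  2.    1.34  2.39]
45 mid 1 [430. 200. 230.] 50.1 [ 0.07  0.54 -1.25  2.47  1.73  1.04 -0.72]
45 mid -1 [430. 200. 230.] 50.1 [ 0.07  0.54 -1.25  2.47  1.73  1.04  2.42]
45 preplace 1 [541.1  46.1 219.7] 17.6 [ 0.6   0.69 -1.25  2.47  2.07  0.96 -0.59]
45 preplace -1 [541.1  46.1 219.7] 17.6 [ 0.6   0.69 -1.25  2.47  2.07  0.96  2.56]
45 over 1 [611.8  48.3 134. ] 0.0 [ 0.39  0.87 -0.89  2.41  2.42  1.02 -0.8 ]
45 over -1 [611.8  48.3 134. ] 0.0 [ 0.05  0.72 -0.34  2.42  2.75  0.82  1.88]
45 place 1 [611.8  48.3 119. ] 0.0 [ 0.37  0.9  -0.86  2.42  2.46  1.04 -0.83]
45 place -1 [611.8  48.3 119. ] 0.0 [ 0.01  0.75 -0.29  2.43  2.79  0.85  1.83]
50 pre 1 [424
[... 1488 characters left out ...]
  407.7 164. ] 0.0 [-0.39  1.   -1.04  2.39  2.18  1.55  2.18]
55 mid 1 [430. 200. 230.] 90.6 [-0.08  0.64 -1.25  2.47  1.77  1.31 -0.85]
55 mid -1 [430. 200. 230.] 90.6 [-0.08  0.64 -1.25  2.47  1.77  1.31  2.29]
55 preplace 1 [532.1  45.8 206.4] 72.7 [ 0.54  0.79 -1.25  2.47  2.18  1.14 -0.64]
55 preplace -1 [532.1  45.8 206.4] 72.7 [ 0.54  0.79 -1.25  2.47  2.18  1.14  2.5 ]
55 over 1 [613.9  48.4 134. ] 14.8 [ 0.53  1.23 -1.25  2.47  2.49  1.52 -0.54]
55 over -1 [613.9  48.4 134. ] 14.8 [ 0.53  1.23 -1.25  2.47  2.49  1.52  2.6 ]
55 place 1 [613.9  48.4 119. ] 14.5 [ 0.53  1.29 -1.25  2.47  2.52  1.56 -0.51]
55 place -1 [613.9  48.4 119. ] 14.5 [ 0.53  1.29 -1.25  2.47  2.52  1.56  2.63]
```

step_arm(deltas=[[[0,-4,0,1,0,0,0],[0,-8,0,0,0,0,0],[0,-12,0,0,0,0,0],[0,-14,0,10,0,0,0]]])

```text
clock: 19.15
eef_pos: [526.0, 46.7, 49.5]
tool_rot: [-3.136, 0.299, -3.112]
force: [-0.4, 0.0, -0.1]
width: 0.4
```

```bash
cat > chk2.py <<'E'
from kin import *
ex=[tuple(e) for e in json.load(open('log.json'))]; s=ctrl.read_state(); v,r=fitv(ex); print(s['qpos'])
th=45; q=s['qpos']
g=np.array([481.5,407.2,0])+Ro.from_euler('z',19.5,degrees=True).apply([-14,0,0]); pk=g+19*T(19.5,th)[:,2]; pk[2]=14
for A in (-15,-25):
  gp=pr(82,0,0)-14*np.array([math.cos(math.radians(A)),math.sin(math.radians(A)),0]); b=T(A,th)[:,2]; pl=gp+19*b; pl[2]=119
  for nm,P,azd in (('m0',np.array([500,200,220.]),10),('up',pk+[0,0,150],19.5),('pick',pk,19.5),('up',pk+[0,0,150],19.5),('mid',np.array([520,250,200.]),0),('preplace',pl-90*b+[0,0,20],A),('over',pl+[0,0,20],A),('place',pl,A),('retr',pl-100*b,A)):
        Rd=T(azd,th); o=ik(P,Rd,v,q,8); q=o.x; print(A,nm,P.round(1),np.linalg.norm(o.fun).round(1),o.x.round(2))
E
python3 chk2.py
```

```text
[ 0.47933775  0.95984694 -1.03852994  2.2557736   1.7263289   0.83502194
 -0.18360208]
-15 m0 [500. 200. 220.] 14.4 [ 0.17  0.7  -1.25  2.47  1.94  1.13 -0.72]
-15 up [481. 407. 164.] 0.0 [-0.34  0.85 -1.    2.29  2.02  1.2  -0.83]
-15 pick [481. 407.  14.] 0.0 [-0.59  1.08 -0.58  2.3   2.36  1.23 -1.22]
-15 up [481. 407. 164.] 0.0 [-0.44  0.77 -0.83  2.29  2.05  1.07 -0.91]
-15 mid [520. 250. 200.] 0.0 [-0.28  0.64 -0.79  2.37  1.89  1.05 -1.  ]
-15 preplace [546.4  64.8 202.6] 0.0 [ 0.02  0.58 -0.71  2.46  1.99  0.98 -1.08]
-15 over [607.8  48.3 139. ] 0.0 [ 0.04  0.76 -0.6   2.37  2.19  1.   -1.12]
-15 place [607.8  48.3 119. ] 0.0 [-0.01  0.79 -0.52  2.37  2.25  1.01 -1.2 ]
-15 retr [539.5  66.6 189.7] 2.7 [ 0.27  0.86 -1.25  2.47  1.87  1.42 -0.92]
-25 m0 [500. 200. 220.] 14.4 [ 0.17  0.7  -1.25  2.47  1.94  1.13 -0.72]
-25 up [481. 407. 164.] 0.0 [-0.34  0.85 -1.    2.29  2.02  1.2  -0.83]
-25 pick [481. 407.  14.] 0.0 [-0.59  1.08 -0.58  2.3   2.36  1.23 -1.22]
-25 up [481. 407. 164.] 0.0 [-0.44  0.77 -0.83  2.29  2.05  1.07 -0.91]
-25 mid [520. 250. 200.] 0.0 [-0.28  0.64 -0.79  2.37  1.89  1.05 -1.  ]
-25 preplace [550.2  75.3 202.6] 0.0 [-0.09  0.6  -0.7   2.36  1.76  1.06 -1.08]
-25 over [607.9  48.4 139. ] 0.0 [-0.05  0.76 -0.59  2.29  1.97  1.05 -1.14]
-25 place [607.9  48.4 119. ] 0.0 [-0.1   0.8  -0.52  2.3   2.02  1.04 -1.21]
-25 retr [543.8  78.3 189.7] 0.0 [-0.19  0.61 -0.59  2.38  1.8   1.02 -1.16]
```

step_arm(deltas=[[[0,-14,0,10,0,0,0],[0,-14,4,20,0,0,0],[0,-8,10,30,0,0,0],[0,0,20,30,0,0,0],[0,0,30,20,0,0,0],[0,0,35,0,0,0,0],[0.5,0,35,0,0,0,0.02],[1,0,35,0,0,0,0.03],[1,0,35,0,0,0,0.03],[1,0,35,0,0,0,0.03]]])

```text
clock: 19.98
eef_pos: [490.1, 288.3, 160.9]
tool_rot: [-3.137, 0.301, -2.999]
force: [1.2, 0.6, 0.1]
width: 48.1
```

```bash
python3 - <<'E'
from kin import *
go([481,407,150],T(19.5,45)); 
for n in('top','scene'):
    a,d=snap(n,'d1'+n); P=pts(n,d); uu,vv=np.meshgrid(np.arange(640),np.arange(400))
    m=(d>0)&(abs(P[...,0]-481)<50)&(abs(P[...,1]-407)<50)&(P[...,2]>14)&(P[...,2]<45)
    c,s,an=cv2.minAreaRect(P[m][:,:2].astype(np.float32)); print(n,m.sum(),np.round(c,1),np.round(s,1),round(an,1))
    q=P[m]; cv2.imwrite('pics/d1%s.png'%n,cv2.resize(a[170:330,180:340] if n=='scene' else a[150:270,150:290],None,fx=3,fy=3)[:,:,::-1])
E
```

```text
dp [ -9.1 118.7 -10.9] rv [ 0.12  -0.471  0.197]
top 47 [486.9 420.4] [39.3 70.7] 54.9
scene 333 [481.1 407.8] [67.5 61.5] 20.1
```

View pics/d1scene.png

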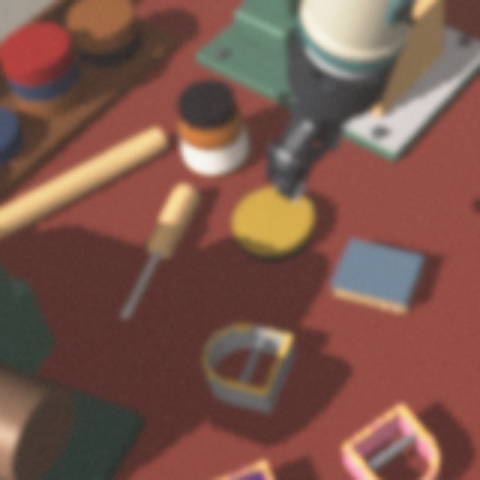

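step_arm(deltas=[[[1,-1,15,0,0.015,-0.059,0.025],[1,-1,15,0,0.015,-0.059,0.025],[1,-1,15,0,0.015,-0.059,0.025],[1,-1,15,0,0.015,-0.059,0.025],[1,-1,15,0,0.015,-0.059,0.025],[1,-1,15,0,0.015,-0.059,0.025],[1,-1,15,0,0.015,-0.059,0.025],[1,-1,14,0,0.015,-0.058,0.022],[1,0,0,0,0,0,0]]])

```text
clock: 20.83
eef_pos: [479.6, 407.4, 159.1]
tool_rot: [3.141, 0.783, -2.797]
force: [-0.2, 0.4, -0.2]
width: 85.2
```

```bash
python3 - <<'E'
from kin import *
go([481,407,60],T(19.7,45)); print(np.round(ctrl.read_state()['qpos'],2))
E
```

```text
dp [  1.4  -0.4 -99.1] rv [ 0.    -0.002 -0.001]
[-0.33  0.88 -1.02  2.29  2.03  1.23 -0.82]
```

step_arm(deltas=[[[1,0.3,0,-16,0,0,0],[1,0.3,0,-20,0,0,0],[1,0.3,0,-20,0,0,0],[1,0.3,0,-20,0,0,0],[1,0.2,0,-20,0,0,0],[1,0,0,-10,0,0,0],[1,0,0,0,0,0,0]]])

```text
clock: 21.42
eef_pos: [483.5, 403.6, 51.6]
tool_rot: [-3.139, 0.78, -2.803]
force: [-0.8, 0.4, -0.1]
width: 85.3
```

```bash
python3 - <<'E'
from kin import *
go([481,407,14],T(19.7,45))
a,d=snap('scene','d2')
b,d=snap('top','d2t')
cv2.imwrite('pics/d2c.png',np.hstack([cv2.resize(a[230:330,210:310],None,fx=4,fy=4),cv2.resize(b[155:255,160:260],None,fx=4,fy=4)])[:,:,::-1])
E
```

```text
dp [ -2.5   3.4 -37.6] rv [ 0.004 -0.004  0.007]
```

View pics/d2c.png

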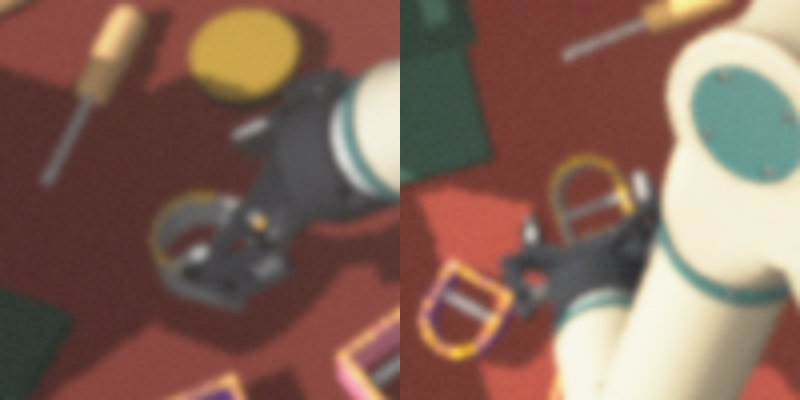

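```bash
python3 - <<'E'
from kin import *
f=np.load('pics/d2t.npz'); a,d=f['a'],f['d']; P=pts('top',d)
print('purple corner',ray('top',188,229,32),ray('top',176,232,32))
# gripper points: dark, in region left side
g=(a.max(-1)<95)&(P[...,2]>38)&(d>0); uu,vv=np.meshgrid(np.arange(640),np.arange(400)); m=g&(uu>183)&(uu<205)&(vv>205)&(vv<236)
q=P[m]; R=T(19.7,45); s=ctrl.read_state(); L=(q-s['eef_pos'])@R
i=np.argsort(-L[:,1]) ; print(np.c_[q,L][i[::12]].round(0).tolist())
pc=np.array([ray('top',188,229,32)-(np.array([0,0,0])),ray('top',188,229,0)]); tgt=np.array([481,407,14]); print('purple corner in tool frame at pick',((pc-tgt)@R).round(0))
k=(a.min(-1)>0)&(abs(P[...,0]-405)<60)&(abs(P[...,1]-500)<60)&(P[...,2]>16)&(P[...,2]<42)&(d>0)
f0=np.load('pics/top0.npz');P0=pts('top',f0['d']); k=(abs(P0[...,0]-405)<70)&(abs(P0[...,1]-510)<55)&(P0[...,2]>16)&(P0[...,2]<42)&(f0['d']>0)
lab=cv2.connectedComponentsWithStats(cv2.dilate(k.astype(np.uint8),np.ones((3,3))))
for i in range(1,lab[0]):
    if lab[2][i,4]>40: 
        c=cv2.minAreaRect(P0[(lab[1]==i)&k][:,:2].astype(np.float32)); bp=cv2.boxPoints(c); print(np.round(c[0]),np.round(c[1]),bp.round(0).tolist(), [ (np.array([x,y,32])-tgt)@R for x,y in bp][0:0]); print((np.c_[bp,np.full(4,32)]-tgt)@R)
E
```

```text
purple corner [402.10901098 467.51208357  32.        ] [393.40200136 506.65579309  32.        ]
[[410.0, 448.0, 124.0, -11.0, 65.0, -88.0], [418.0, 447.0, 103.0, -1.0, 62.0, -68.0], [428.0, 448.0, 98.0, -5.0, 59.0, -58.0], [394.0, 434.0, 132.0, -2.0, 57.0, -108.0], [422.0, 442.0, 99.0, 1.0, 55.0, -64.0], [419.0, 434.0, 93.0, 9.0, 49.0, -64.0], [451.0, 438.0, 60.0, 10.0, 42.0, -18.0], [428.0, 423.0, 124.0, -17.0, 36.0, -82.0], [411.0, 411.0, 136.0, -11.0, 30.0, -104.0], [399.0, 403.0, 171.0, -26.0, 27.0, -140.0], [431.0, 411.0, 123.0, -15.0, 23.0, -82.0], [404.0, 395.0, 181.0, -35.0, 17.0, -145.0], [422.0, 396.0, 149.0, -24.0, 13.0, -110.0], [431.0, 396.0, 124.0, -12.0, 9.0, -87.0], [416.0, 384.0, 177.0, -37.0, 3.0, -137.0]]
purple corner in tool frame at pick [[ 25.  84. -51.]
 [ 44.  90. -25.]]
[389. 511.] [60. 66.] [[346.0, 502.0], [403.0, 469.0], [433.0, 521.0], [376.0, 554.0]] []
[[ 54.55536837 134.87588445 -80.0112125 ]
 [ 24.69054549  84.73505996 -50.14638961]
 [ -7.72966633 123.35520742 -17.7261778 ]
 [ 22.13515656 173.49603192 -47.59100068]]
```

step_arm(deltas=[[[1,-0.8,1,-12,0,0,0.003],[1,-0.8,1,-12,0,0,0.003],[1,0,0,-8,0,0,0],[1,0,0,0,0,0,0]]])

```text
clock: 21.85
eef_pos: [481.6, 407.0, 21.2]
tool_rot: [-3.141, 0.783, -2.797]
force: [0.6, -0.8, 0.1]
width: 85.4
```

```bash
python3 - <<'E'
from kin import *
go([481,407,14],T(19.7,45))
print(np.round(ctrl.read_state()['qpos'],2))
E
```

```text
dp [-0.6  0.  -7.2] rv [ 0.001 -0.002 -0.001]
[-0.41  1.19 -0.88  2.29  2.3   1.41 -0.98]
```

step_arm(deltas=[[[1,-0.3,0,-4,0,0,0],[1,0,0,-3.5,0,0,0],[1,0,0,0,0,0,0],[0,0,0,0,0,0,0],[0,0,0,0,0,0,0],[0,0,0,0,0,0,0],[0,0,0,0,0,0,0],[0,0,0,0,0,0,0]]])

```text
clock: 22.52
eef_pos: [481.1, 407.4, 14.5]
tool_rot: [-3.142, 0.784, -2.796]
force: [-3.0, -1.5, 5.5]
width: 56.8
```

```bash
python3 - <<'E'
from kin import *
go([481,407,14],T(19.7,45))
a,d=snap('scene','d3')
b,d=snap('top','d3t')
cv2.imwrite('pics/d3c.png',np.hstack([cv2.resize(a[230:330,210:310],None,fx=4,fy=4),cv2.resize(b[155:255,160:260],None,fx=4,fy=4)])[:,:,::-1])
E
```

```text
dp [-0.1 -0.4 -0.5] rv [ 0.    -0.001 -0.002]
```

View pics/d3c.png

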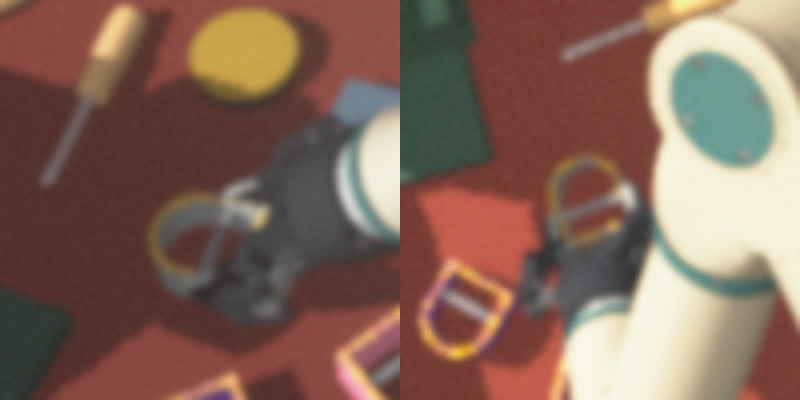

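step_arm(deltas=[[[0,0,0,4,0,0,0],[0,0,0,10,0,0,0],[0,0,0,20,0,0,0],[0,0,0,30,0,0,0],[0,0,0,30,0,0,0],[0,0,0,30,0,0,0],[0,0,0,30,0,0,0],[0,0,0,20,0,0,0],[0,0,0,0,0,0,0]]])

```text
clock: 23.37
eef_pos: [481.5, 409.1, 193.5]
tool_rot: [3.137, 0.79, -2.798]
force: [0.4, 1.1, -2.7]
width: 57.1
```

```bash
cat > dz.py <<'E'
from kin import *
def dieplane(tag):
    for n in('scene','top'):
        f=np.load(f'pics/{tag}{n}.npz'); a,d=f['a'],f['d']; P=pts(n,d); hsv=cv2.cvtColor(a,cv2.COLOR_RGB2HSV).astype(int); s=ctrl.read_state()
        m=(d>0)&(np.linalg.norm(P-s['eef_pos'],axis=-1)<75)&(hsv[...,0]>15)&(hsv[...,0]<36)&(hsv[...,1]>75)
        q=P[m]; 
        if len(q)<12: print(n,len(q)); continue
        c=q.mean(0); 
        for _ in range(4):
            A=np.c_[q[:,:2]-c[:2],np.ones(len(q))]; k=np.linalg.lstsq(A,q[:,2],rcond=None)[0]; w=abs(A@k-q[:,2])<6; q=q[w] if w.sum()>10 else q
        r=cv2.minAreaRect(q[:,:2].astype(np.float32))
        print(n,len(q),'rim z@mean',k[2].round(1)if 0 else round(float(k[2]),1),'mean',q.mean(0).round(1),'slopes deg',np.degrees(np.arctan(k[:2])).round(1),'rect',np.round(r[0],1),np.round(r[1],1),round(r[2],1))
E
python3 - <<'E'
from dz import *
for n in('scene','top'): snap(n,'e1'+n)
dieplane('e1'); s=ctrl.read_state(); print(s['eef_pos'],s['tool_rot'],s['width'])
a=np.load('pics/e1scene.npz')['a'];b=np.load('pics/e1top.npz')['a']
cv2.imwrite('pics/e1c.png',np.hstack([cv2.resize(a[180:300,180:300],None,fx=3.3,fy=3.3),cv2.resize(b[140:260,130:250],None,fx=3.3,fy=3.3)])[:,:,::-1])
E
```

```text
scene 98 rim z@mean 210.6 mean [494.9 407.2 210.7] slopes deg [-1.8 -0.2] rect [484.8 408.6] [61.8 61.4] 26.5
top 63 rim z@mean 204.4 mean [480.9 413.5 204.9] slopes deg [-1.8 -9.6] rect [482.3 407.9] [65.6 57.1] 17.7
[481.02287156 406.97107355 188.6714017 ] [ 3.1415904   0.78394921 -2.79677456] 56.59396245547953
```

View pics/e1c.png

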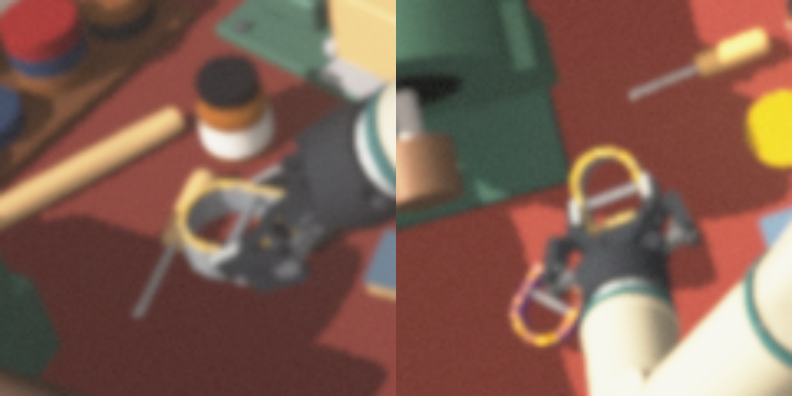

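step_arm(deltas=[[[0,3,-14,0,0,0,-0.035],[0,4,-22,0,0,0,-0.055],[0,5,-24,0,0,0,-0.055],[0,5,-24,0,0,0,-0.055],[0,5,-24,0,0,0,-0.055],[0,5,-24,0,0,0,-0.055],[0,5,-24,0,0,0,-0.055],[0,5,-24,0,0,0,-0.055],[0,5,-24,0,0,0,-0.055],[0,5,-20,0,0,0,-0.055]]])

```text
clock: 24.3
eef_pos: [527.1, 180.0, 185.8]
tool_rot: [-3.137, 0.78, 2.955]
force: [-0.1, -0.3, -2.5]
width: 57.1
```

```bash
python3 - <<'E'
from dz import *
go([551.7,75.1,185],T(-25,45)); s=ctrl.read_state(); print(np.round(s['qpos'],2),s['width'],s['eef_pos'],s['tool_rot'])
E
```

```text
dp [  24.6 -104.9   -0.8] rv [ 0.002 -0.006 -0.247]
[-0.1   0.75 -0.98  2.39  1.81  1.26 -1.04] 57.0690361229791 [527.13775024 179.97174154 185.79147689] [-3.13667412  0.77997699  2.95527644]
```

step_arm(deltas=[[[0,4,-16,0,0,-0.001,-0.04],[0,4,-17,0,0,-0.001,-0.04],[0,4,-17,0,0,-0.001,-0.04],[0,4,-17,0,0,-0.001,-0.04],[0,4,-17,0,0,-0.001,-0.04],[0,4,-13,0,0,-0.001,-0.04],[0,0,-5,0,0,0,-0.007],[0,0,0,0,0,0,0]]])

```text
clock: 24.97
eef_pos: [552.2, 80.0, 187.9]
tool_rot: [3.139, 0.789, 2.706]
force: [-0.3, 0.2, -2.1]
width: 56.7
```

```bash
python3 - <<'E'
from dz import *
go([551.7,75.1,185],T(-25,45)); s=ctrl.read_state(); print(np.round(s['qpos'],2),s['width'],s['eef_pos'],s['tool_rot'])
for n in('scene','top'): snap(n,'e2'+n)
dieplane('e2')
a=np.load('pics/e2scene.npz')['a'];b=np.load('pics/e2top.npz')['a']
cv2.imwrite('pics/e2c.png',np.hstack([cv2.resize(a[90:220,240:370],None,fx=3,fy=3),cv2.resize(b[110:240,260:390],None,fx=3,fy=3)])[:,:,::-1])
E
```

```text
dp [-0.5 -4.9 -2.9] rv [ 0.     0.004 -0.002]
[ 0.03  0.73 -0.93  2.36  1.77  1.26 -1.08] 56.65999219574541 [552.19080033  80.02436175 187.87095696] [3.13947646 0.78899438 2.70583221]
scene 39 rim z@mean 197.0 mean [565.7  79.3 197. ] slopes deg [ 24.  -10.9] rect [556.2  87. ] [44.3 72.4] 47.1
top 72 rim z@mean 205.2 mean [556.   83.  205.2] slopes deg [-2.2 -4.8] rect [553.2  79. ] [59.9 64.1] 62.2
```

View pics/e2c.png

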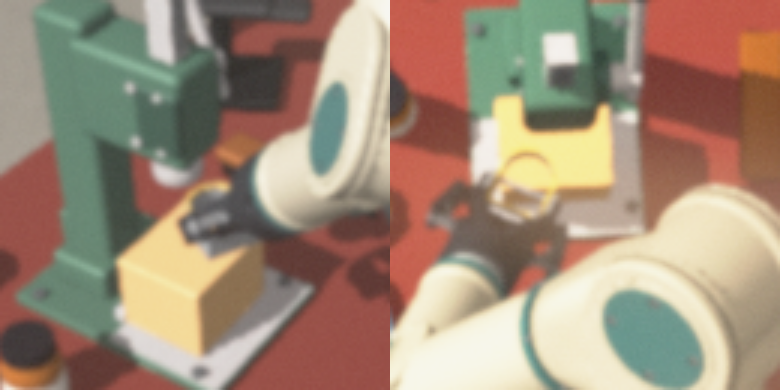

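step_arm(deltas=[[[0,5,-3,-6,0,0,0],[0,7,-4,-7.5,0,0,0],[0,7.5,-4.2,-8,0,0,0],[0,7.5,-4.2,-8,0,0,0],[0,7.5,-4.2,-8,0,0,0],[0,7.5,-4.2,-8,0,0,0],[0,7.5,-4,-6.5,0,0,0],[0,5,-3,-4,0,0,0],[0,0,0,0,0,0,0],[0,0,0,0,0,0,0]]])

```text
clock: 25.9
eef_pos: [606.4, 50.6, 131.6]
tool_rot: [3.139, 0.788, 2.708]
force: [0.1, 0.0, -2.7]
width: 56.7
```

```bash
python3 - <<'E'
from dz import *
go([609.4,48.2,118.5],T(-25,45)); s=ctrl.read_state(); print(np.round(s['qpos'],2),s['width'],s['eef_pos'],s['force'])
for n in('scene','top'): snap(n,'e3'+n)
a=np.load('pics/e3scene.npz')['a'];b=np.load('pics/e3top.npz')['a']
cv2.imwrite('pics/e3c.png',np.hstack([cv2.resize(a[90:220,240:370],None,fx=3,fy=3),cv2.resize(b[110:240,260:390],None,fx=3,fy=3)])[:,:,::-1])
E
```

```text
dp [  3.   -2.4 -13.1] rv [-0.     0.003 -0.005]
[ 0.1   0.87 -0.84  2.3   1.96  1.25 -1.06] 56.682426041859465 [606.39954862  50.61870727 131.56330936] [ 0.07858072  0.04322865 -2.68930286]
```

View pics/e3c.png

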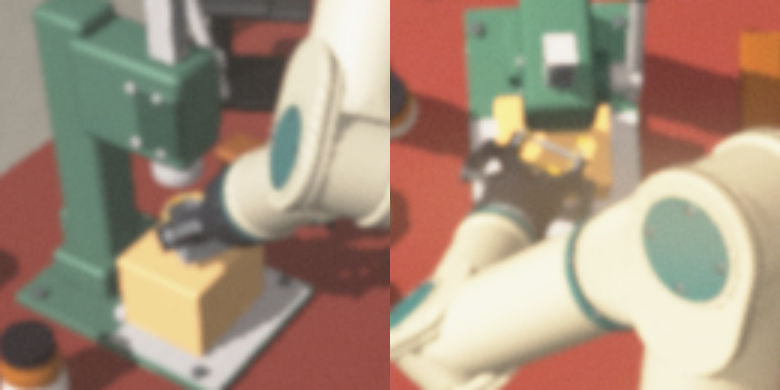

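Clear of the head. Lower gently.

step_arm(deltas=[[[0,1,-0.8,-2.5,0,0.002,0],[0,1,-0.8,-2.5,0,0,0],[0,0.8,-0.6,-2.5,0,0,0],[0,0,0,-2,0,0,0],[0,0,0,0,0,0,0]]])

```text
clock: 26.42
eef_pos: [609.1, 48.2, 121.8]
tool_rot: [3.141, 0.786, 2.709]
force: [-0.4, -0.0, -2.8]
width: 56.8
```

step_arm(deltas=[[[0,0,0,-1,0,0,0],[0,0,0,-1,0,0,0],[0,0,0,-0.7,0,0,0],[0,0,0,0,0,0,0]]])

```text
clock: 26.75
eef_pos: [609.2, 48.4, 119.5]
tool_rot: [3.14, 0.787, 2.709]
force: [-0.4, -0.2, -3.7]
width: 56.7
```

step_arm(deltas=[[[0,0,0,-0.6,0,0,0],[0,0,0,-0.6,0,0,0],[0,0,0,0,0,0,0]]])

```text
clock: 27.0
eef_pos: [609.4, 48.4, 118.7]
tool_rot: [3.14, 0.788, 2.709]
force: [0.4, -0.4, -1.1]
width: 56.7
```

step_arm(deltas=[[[0,0,0,-0.6,0,0,0],[0,0,0,0,0,0,0]]])

```text
clock: 27.17
eef_pos: [609.4, 48.4, 118.6]
tool_rot: [3.14, 0.788, 2.709]
force: [-2.5, 0.0, 4.2]
width: 57.0
```

step_arm(deltas=[[[0.8,0,0,0,0,0,0],[0.8,0,0,0,0,0,0],[1,0,0,0,0,0,0],[1,0,0,0,0,0,0],[1,0,0,0,0,0,0],[1,0,0,0,0,0,0]]])

```text
clock: 27.67
eef_pos: [609.4, 48.4, 117.9]
tool_rot: [3.14, 0.787, 2.709]
force: [0.6, -0.5, -0.5]
width: 85.2
```

```bash
python3 - <<'E'
from dz import *
s=ctrl.read_state(); print(np.round(s['qpos'],2),s['width'],s['eef_pos'],s['force'])
for n in('scene','top'): snap(n,'e4'+n)
a=np.load('pics/e4scene.npz')['a'];b=np.load('pics/e4top.npz')['a']
cv2.imwrite('pics/e4c.png',np.hstack([cv2.resize(a[100:200,250:350],None,fx=4,fy=4),cv2.resize(b[110:210,260:360],None,fx=4,fy=4)])[:,:,::-1])
E
```

```text
[ 0.1   0.9  -0.83  2.3   1.99  1.26 -1.07] 85.24734239331052 [609.38532545  48.37854266 117.87799514] [ 0.64009779 -0.47302118 -0.53893697]
```

View pics/e4c.png

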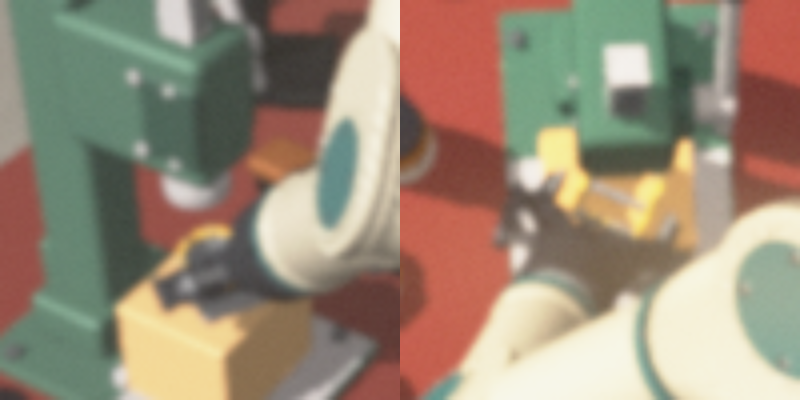

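step_arm(deltas=[[[1,-3.2,1.5,3.5,0,0,0],[1,-6.4,3,7,0,0,0],[1,-8,3.8,8.8,0,0,0],[1,-10,4.7,11,0,0,0],[1,-10,4.7,11,0,0,0],[1,-10,4.7,11,0,0,0],[1,-10,12,11,0,0,0],[1,-5,25,5,0,0,0],[1,0,30,0,0,0,0.03],[1,0,30,0,0,0,0.03]]])

```text
clock: 28.6
eef_pos: [546.1, 169.3, 187.6]
tool_rot: [3.139, 0.788, 2.77]
force: [0.5, 0.1, 0.2]
width: 85.2
```

step_arm(deltas=[[[1,-3,30,0,0,0,0.04],[1,-3,30,0,0,0,0.04],[1,-3,30,0,0,0,0.04],[1,-3,30,0,0,0,0.04],[1,-3,30,0,0,0,0.04],[1,0,0,0,0,0,0],[1,0,0,0,0,0,0]]])

```text
clock: 29.18
eef_pos: [530.4, 319.6, 186.7]
tool_rot: [3.139, 0.787, 2.97]
force: [0.7, -0.8, 0.0]
width: 85.5
```

```bash
python3 - <<'E'
from dz import *
s=ctrl.read_state(); print(s['clock'],s['width'],s['eef_pos'],s['force'])
for n in('scene','top'): snap(n,'f1'+n)
for n in('top','scene'):
    f=np.load(f'pics/f1{n}.npz'); a,d=f['a'],f['d']; P=pts(n,d); Q=np.stack([(P-PO)@PX,(P-PO)@PY,P[...,2]],-1)
    m=(d>0)&(Q[...,0]>20)&(Q[...,0]<145)&(abs(Q[...,1])<70)&(Q[...,2]>120)&(Q[...,2]<145)
    r=cv2.minAreaRect(Q[m][:,:2].astype(np.float32)); print(n,'die press frame',m.sum(),np.round(r[0],1),np.round(r[1],1),round(r[2],1),'zmax',np.percentile(Q[m][:,2],[50,95]).round(1))
    m=(d>0)&(Q[...,0]>20)&(Q[...,0]<145)&(abs(Q[...,1])<70)&(abs(Q[...,2]-104)<8)
    r=cv2.minAreaRect(Q[m][:,:2].astype(np.float32)); print('  block',m.sum(),np.round(r[0],1),np.round(r[1],1),round(r[2],2))
    H=np.stack([(P-RO)@UP,(P-RO)@YY,(P-RO)@NN],-1)
    m=(d>0)&(H[...,0]>-5)&(H[...,0]<120)&(abs(H[...,1])<33)&(H[...,2]>17)&(H[...,2]<33); r=cv2.minAreaRect(H[m][:,:2].astype(np.float32)); print('  heel',m.sum(),np.round(r[0],1),np.round(r[1],1),round(r[2],1),np.median(H[m][:,2]).round(1))
a=np.load('pics/f1scene.npz')['a'];b=np.load('pics/f1top.npz')['a']
cv2.imwrite('pics/f1c.png',np.hstack([cv2.resize(a[90:240,230:380],None,fx=2.6,fy=2.6),cv2.resize(b[110:260,260:410],None,fx=2.6,fy=2.6)])[:,:,::-1])
E
```

```text
29.1833 85.52088050714434 [530.44704581 319.55105764 186.67839905] [ 0.7492081  -0.82112908  0.04826337]
top die press frame 98 [77.5  3.3] [57.8 51.6] 64.4 zmax [132. 139.]
  block 694 [88.5  1. ] [119.9 100.3] 89.85
  heel 348 [51.2  0.3] [111.   65.1] 0.3 23.6
scene die press frame 147 [91.3  8.3] [40.3 79.5] 27.8 zmax [130.1 137.5]
  block 343 [92.5  5.3] [117.9  91.3] 88.35
  heel 292 [30.2 -2.1] [60.2 69.8] 89.4 23.7
```

View pics/f1scene.png

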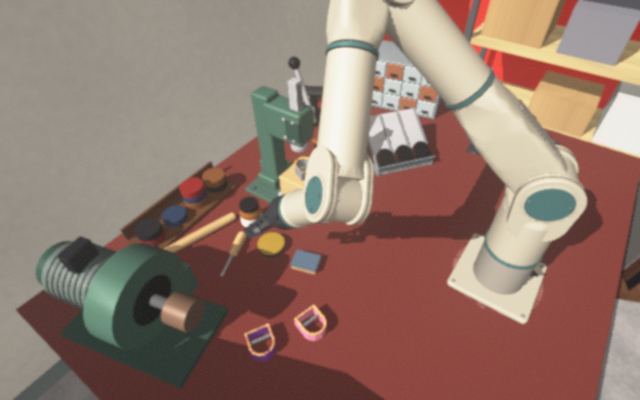

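View pics/f1c.png

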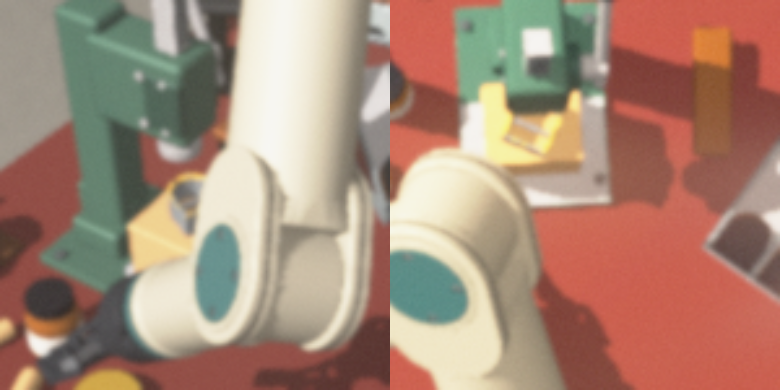

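step_arm(deltas=[[[1,-5,10,20,0,0,0.03],[1,-5,20,25,0,0,0.04],[1,-5,25,25,0,0,0.04],[1,-5,25,25,0,0,0.04],[1,-5,25,20,0,0,0.04],[1,-5,25,0,0,0,0.04],[1,-5,25,0,0,0,0.04],[1,0,0,0,0,0,0],[1,0,0,0,0,0,0]]])

```text
clock: 30.03
eef_pos: [496.6, 471.9, 301.0]
tool_rot: [-3.142, 0.787, -3.044]
force: [0.5, -1.2, -0.2]
width: 85.6
```

```bash
python3 - <<'E'
from dz import *
s=ctrl.read_state(); print(s['clock'],s['width'],s['eef_pos'],s['force'])
for n in('scene','top'): snap(n,'f2'+n)
for n in('top','scene'):
    f=np.load(f'pics/f2{n}.npz'); a,d=f['a'],f['d']; P=pts(n,d); Q=np.stack([(P-PO)@PX,(P-PO)@PY,P[...,2]],-1)
    m=(d>0)&(Q[...,0]>20)&(Q[...,0]<145)&(abs(Q[...,1])<70)&(Q[...,2]>120)&(Q[...,2]<145)
    q=Q[m][:,:2]; c=q.mean(0); r=cv2.minAreaRect(q.astype(np.float32)); print(n,'die',m.sum(),np.round(r[0],1),np.round(r[1],1),round(r[2],1),'bbox',q.min(0).round(),q.max(0).round(),'z95',np.percentile(Q[m][:,2],95).round(1))
    m=(d>0)&(Q[...,0]>20)&(Q[...,0]<145)&(abs(Q[...,1])<70)&(abs(Q[...,2]-104)<8)
    r=cv2.minAreaRect(Q[m][:,:2].astype(np.float32)); print('  block',m.sum(),np.round(r[0],1),np.round(r[1],1),round(r[2],2))
a=np.load('pics/f2scene.npz')['a'];b=np.load('pics/f2top.npz')['a']
cv2.imwrite('pics/f2c.png',np.hstack([cv2.resize(a[90:240,230:380],None,fx=2.6,fy=2.6),cv2.resize(b[110:260,260:410],None,fx=2.6,fy=2.6)])[:,:,::-1])
E
```

```text
30.0333 85.63298161207184 [496.56911063 471.93907381 300.99278901] [ 0.48637633 -1.15404043 -0.18636877]
top die 96 [78.2  2.9] [58.1 52. ] 64.6 bbox [ 43. -31.] [91. 40.] z95 139.9
  block 707 [88.   1.2] [119.9 100.1] 89.74<stdin>:7: RuntimeWarning: Mean of empty slice.
  ret = um.true_divide(
Traceback (most recent call last):
ValueError: zero-size array to reduction operation minimum which has no identity
```

```bash
python3 - <<'E'
from dz import *
for n,t in(('top','f2'),('top','f1'),('scene','f1')):
    f=np.load(f'pics/{t}{n}.npz'); a,d=f['a'],f['d']; P=pts(n,d); Q=np.stack([(P-PO)@PX,(P-PO)@PY,P[...,2]],-1)
    m=(d>0)&(Q[...,0]>20)&(Q[...,0]<135)&(abs(Q[...,1])<60)&(Q[...,2]>122)&(Q[...,2]<145)
    q=Q[m][:,:2]; c,s=math.cos(math.radians(-26.5)),math.sin(math.radians(-26.5)); x=q@[c,s]; y=q@[-s,c]
    print(n,m.sum(),'x',np.percentile(x,[1,3,99]).round(1),'y',np.percentile(y,[1,99]).round(1)); x0=np.percentile(x,2)+33; y0=(np.percentile(y,1.)+np.percentile(y,99.))/2
    print('die centre press',np.round(x0*np.array([c,s])+y0*np.array([-s,c]),1))
b=np.load('pics/f2top.npz')['a']; cv2.imwrite('pics/f2d.png',cv2.resize(b[110:200,270:360],None,fx=6,fy=6,interpolation=cv2.INTER_CUBIC)[:,:,::-1])
E
```

```text
top 92 x [42.6 42.8 90.4] y [ 8.4 66.3]
die centre press [84.5 -0.3]
top 95 x [42.4 42.6 90.5] y [ 8.6 65.8]
die centre press [84.2 -0.4]
scene 132 x [ 39.7  40.6 107.9] y [13.1 66. ]
die centre press [83.   2.8]
```

View pics/f2d.png

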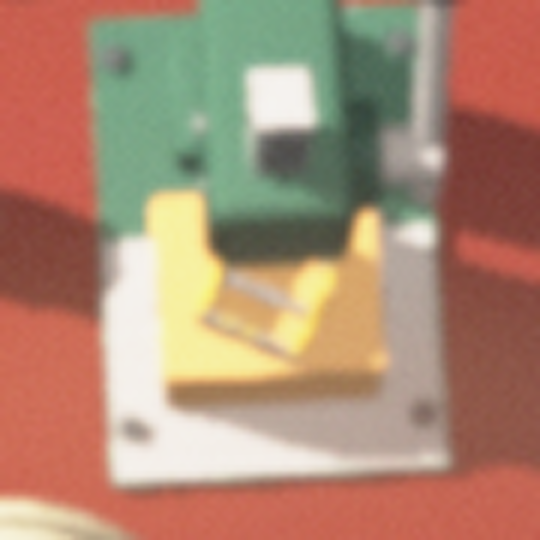

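View pics/f2top.png

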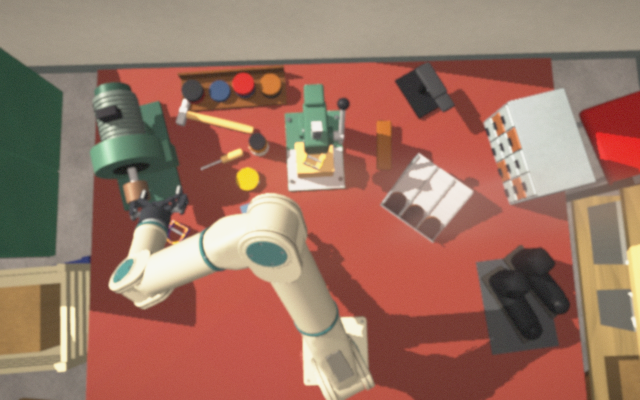

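```bash
python3 - <<'E'
from dz import *
f=np.load('pics/f2top.npz'); P=pts('top',f['d']); H=np.stack([(P-RO)@UP,(P-RO)@YY,(P-RO)@NN],-1)
for c in(-68,0,68):
    m=(f['d']>0)&(H[...,0]>-5)&(H[...,0]<80)&(abs(H[...,1]-c)<33)&(H[...,2]>14)&(H[...,2]<34); print(c,m.sum(),np.percentile(H[m],[2,50,98],axis=0).round(1).tolist())
s=ctrl.read_state(); print(s['clock'],s['force'],np.abs(s['qd']).max())
print(ctrl.finish_job())
E
```

```text
-68 372 [[-2.4, -95.9, 15.1], [28.0, -66.1, 23.9], [64.3, -37.8, 30.8]]
0 364 [[-2.2, -28.4, 15.8], [27.8, 0.5, 23.3], [62.8, 28.3, 31.3]]
68 354 [[-2.7, 40.8, 15.6], [27.9, 68.9, 23.3], [63.7, 97.3, 30.1]]
30.1333 [0.8582771  0.79571524 0.42552401] 0.004260325164658271
the job is handed in; nothing more can be done
None
```

The press is ready for the next heel, and I handed the job in at about 30 s of the 66 s. The hand-in reports no verdict, so the results below are my own last checks.

- **Heel:** I slid the finished heel down the middle lane. In the top view it spans x of about -2 to 63 mm at the stop and sits at y of about 0.5 mm. It matches the two heels already in the rack, which stayed in place.
- **Block:** I squared it against the bed edge and tipped it so the clean face is up. I then pushed it against the stop rail until the force rose to about 21 N with no further movement. Its near face measures 36 to 38 mm from the bed's front edge, where 40 is nominal, and it is square to within about 1.5°. At first it jammed askew against the bed edge, so I pushed again on its left side. It also tipped with more overhang than described, about 27 mm, which the push home took up.
- **Die:** I set down the steel die with the yellow rim, not the pink or purple ones. It stands flat on the clean face, edge down, and its rim is at the expected height. Its centre is at about x = 84 mm, y = 0 mm from the bed's front edge. It is turned about 25°, because the hand came in tilted 45° from the left to stay clear of the head.

**Checks that were weaker or disagreed:**
- My first estimates of the press yaw from the bed's sides ran from -2.4° to -0.1°, against 1.5° from its front edge. I used 1.5°, and a later refit of the front edge gave 1.8°.
- The two cameras differ by about 3 mm on the die's sideways position.
- The press head hid part of the die from above, and the arm blocked the scene camera for the last picture. The final die check therefore rests on the top view and an earlier, partly hidden scene view.

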